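Reset the specimen photo base in the biology classroom

TASK

Get the photo base ready for the next student. First clear all the green foam offcuts and paper balls off the plate and the black board into the red tray; then, with the plate lying flat and its notch staying on the brass peg, push its opposite corner round until the plate is square in the yellow outline. Also lay the black-and-white scale bar flat on the board beside the turned plate's left-hand short edge (left as the robot sees it), parallel to that edge, centred on it and with a gap of about 20 mm, and stand the wash bottle upright on the wooden caddy midway between the two amber jars, leaving the beaker, glass dishes, mouse and magnifier where they are.

Things in the scene. Friction and masses are not known exactly. Their poses are not given: they have to be found in the camera images.
- base: photo base, fixed: black board 4 mm thick with an upright brass peg. Origin: on the peg's axis at table height. In its frame the board spans x -230 to +30, y -80 to +250 mm; +x points roughly away from the robot. A yellow outline printed on it frames the plate's place (x -101 to +24, y -8 to +182 mm): the plate is right when its frame is parallel to this one
- peg (a point): axis of the brass peg (16 mm diameter, top 35 mm above the table) at the board's top face, 4 mm above the table
- plate: blue ceramic plate, loose, 125 x 190 x 15 mm (x, y, z), 0.55 kg, flat on the board. A U notch (18 mm wide, 17 deep, open to its -y) near one corner straddles the peg, 1 mm to spare each side. Origin: underside, on the peg's axis when the notch is home. It spans x -101 to +24, y -8 to +182 mm in its frame. Starts turned 0.35 to 0.65 rad anticlockwise (from above) from its place
- corner (a point): the plate's corner opposite the notch, (-101, 182) mm in its frame, at the underside. Pushed near here on the edge x = -101 towards plate +x, shut fingertips just above the board, along an arc about the peg, the plate turns clockwise about the peg and stops when the push stops. To turn it back, push the edge y = 182 towards -y near here
- foam1: green floral-foam offcut, a block 62 x 36 x 34 mm (x, y, z), 20 g. Origin: centre of its underside, x along its length. Waste; may be absent
- foam2: green floral-foam offcut, a block 62 x 36 x 34 mm (x, y, z), 20 g. Origin: centre of its underside, x along its length. Waste; may be absent
- foam3: green floral-foam offcut, a block 62 x 36 x 34 mm (x, y, z), 20 g. Origin: centre of its underside, x along its length. Waste; may be absent
- foam4: green floral-foam offcut, a block 62 x 36 x 34 mm (x, y, z), 20 g. Origin: centre of its underside, x along its length. Waste; may be absent
- ball1: crumpled white paper ball, hard and faceted so that it does not roll, about 48 x 48 mm and 44 mm high, 12 g. Origin: centre of its underside. Waste; may be absent
- ball2: crumpled white paper ball, hard and faceted so that it does not roll, about 48 x 48 mm and 44 mm high, 12 g. Origin: centre of its underside. Waste; may be absent
- tray: red open waste tray, fixed, 200 x 200 mm outside, 50 mm high, walls and floor 5 to 6 mm thick. Origin: centre of its underside, axes along its sides
- scalebar: scale bar, a rigid bar 110 x 24 x 22 mm (x, y, z) with black and white blocks, 0.1 kg, lying flat on the table at the start. Origin: centre of its underside, x along its length
- bottle: wash bottle: upright cylinder of 56 mm diameter up to 82 mm height, then a blue cap of 32 mm diameter up to 100 mm and a thin spout up to 122 mm; 0.15 kg. Origin: centre of its underside
- caddy: wooden caddy board, fixed, 270 x 90 x 8 mm, carrying two fixed amber jars (66 mm diameter, 110 mm high) centred at x = -95 and +95 mm, y = 0 in its frame. Origin: centre of its underside, x along its length
- gap (a point): point midway between the two amber jars, on the caddy's top face (8 mm above the table)
- dishes: bystander: two stacked glass dishes, 92 mm diameter, 32 mm high together
- beaker: bystander: glass beaker, 70 mm diameter, 90 mm high
- mouse: bystander: black computer mouse, 105 x 60 x 22 mm
- magnifier: bystander: hand magnifier lying flat, lens 80 mm diameter, handle 90 mm long towards its +x

How it is judged (in metres and radians):
On the way, in this order (a step that is already met when the one before it is completed fails the run):
1. all the foam offcuts and paper balls are in the red tray (x of foam1 in the frame of tray between -0.094 and 0.094 m and y of foam1 in the frame of tray between -0.094 and 0.094 m and z of each of foam1, foam2, ball1, foam3, ball2, foam4 in the frame of tray below 0.075 m and x of foam2 in the frame of tray between -0.094 and 0.094 m and y of foam2 in the frame of tray between -0.094 and 0.094 m and x of ball1 in the frame of tray between -0.094 and 0.094 m and y of ball1 in the frame of tray between -0.094 and 0.094 m and x of foam3 in the frame of tray between -0.094 and 0.094 m and y of foam3 in the frame of tray between -0.094 and 0.094 m and x of ball2 in the frame of tray between -0.094 and 0.094 m and y of ball2 in the frame of tray between -0.094 and 0.094 m and x of foam4 in the frame of tray between -0.094 and 0.094 m and y of foam4 in the frame of tray between -0.094 and 0.094 m), for 0.2 s.
2. the plate has been turned square with the yellow outline, notch on the peg (angle between the x axis of plate and the x axis of base, either way round below 0.07 rad and horizontal distance between plate and peg below 0.008 m and angle between plate's own z axis and vertical below 0.03 rad), for 0.2 s.
At the end, for the whole second after the job is handed in: Waste in the tray; plate flat, within 4 deg of the outline, notch within 8 mm of home on the peg; bar flat on the board, 8 to 36 mm from the plate's left edge, within 25 mm of centred, 7 deg of parallel; bottle upright on the caddy within 20 mm of mid-gap; all at rest (all of step 1 and all of step 2 and y of scalebar in the frame of plate between 0.202 and 0.23 m and x of scalebar in the frame of plate between -0.0635 and -0.0135 m and angle between the x axis of scalebar and the x axis of plate, either way round below 0.12 rad and height (world z) of scalebar below 0.01 m and angle between scalebar's own z axis and vertical below 0.075 rad and horizontal distance between bottle and gap below 0.02 m and angle between bottle's own z axis and vertical below 0.08 rad and height (world z) of bottle below 0.014 m and linear speed of each of plate, scalebar, bottle, foam1, foam2, ball1, foam3, ball2, foam4 below 0.02 m/s); the robot touches nothing.
It fails at once if a bystander (dishes, beaker, mouse, magnifier) is moved by more than 30 mm (distance of any of dishes, beaker, mouse, magnifier from where it was at the start of the episode above 0.03 m).
It fails at once if the plate is lifted or tipped up (height (world z) of plate above 0.018 m or angle between plate's own z axis and vertical above 0.15 rad).
It fails at once if the plate's notch is taken more than 25 mm off the peg (horizontal distance between plate and peg above 0.025 m).
Of foam1, foam2, ball1, foam3, ball2, foam4 only 4 to 6 are there at a start; the rules pass over those that are not, and their reading is None.
At some moment in a run one of foam1, foam2, ball1, foam3, ball2, foam4, scalebar may be knocked a few centimetres aside while the robot is not near it.
Once in a run the grip may slacken for a moment while it holds something.
It also fails if it takes over 210 s, if anything falls off the work surface, if the arm or the gripper's body presses on something with over 40 N, if the wrist force passes 120 N, or if a joint passes its speed limit or range.

ROBOT

A 7-joint arm with a two-finger parallel gripper is mounted at the origin on the work surface. World frame = base frame: x ahead of the robot, y to its left, z up, the work surface at z = 0. Lengths are in mm, angles in rad, forces in N, time in s.
With the tool pointing down it reaches from about 400 to 875 mm from the base axis. Payload 4.4 kg.
Tool frame: the origin (TCP) lies midway between the tips of the shut fingers; the grasp point (between the pads) lies 19 mm behind it (ctrl.pinch_z is the distance from the TCP to the grasp point, in mm); z points along the fingers, y is the line along which they close (so a half turn about z gives the same grasp; the last joint's range is limited). The gripper opens to 85 mm and grips with 20 to 120 N. Pads are 22 mm wide; open, the fingers measure 114 mm over their backs; the gripper's body (76 mm by 85 mm) begins 54 mm behind the grasp point. The pads swing forward as they close: fully open they stand 13 mm farther back than shut.
Start: joints at [1.268, 0.628, 0.038, 1.517, -0.027, 0.996, -0.02], TCP at [152.513, -631.868, 231.313] pointing down, gripper open.
Joint ranges: [-3.06, 3.06], [-0.37, 2.12], [-1.25, 1.32], [0.18, 2.47], [-1.1, 4.24], [0.23, 1.98], [-2.94, 2.94]. Speed limits (rad/s): [2.57, 2.57, 3.14, 3.14, 3.14, 3.14, 3.14].

INTERFACE

Orientations are given as [roll, pitch, yaw] about the fixed x, y, z axes, in that order (R = Rz(yaw) Ry(pitch) Rx(roll)).
In Python, from cell import read_state, cams, order, ctrl gives the robot as it stands.
- The arm moves only by the tool move_arm, never from a script. Its argument "targets" is text: rows parted by semicolons, each of 7 numbers parted by spaces: the gripper's target within -1 to 1 (fully open at 1, half-way at 0, shut at -1), then the shift along the tool's x, y, z in cm, then the turn, a rotation vector about the tool's x, y, z in degrees. A call has 1 to 5 rows; each row shifts and turns the commanded pose from where the row before left it, along the tool's axes as they then stand; what a row does not reach is not made up. A row lasts 1/12 s, in which the tool goes at most 41.7 mm and 7.16 degrees, less where a joint would pass 70% of its speed; a pose out of reach is approached as far as the arm can. A call with a gripper value outside its range is refused whole. The fingers move at their own pace and stop on an object; the grip force is fixed at half the most. Time passes only in rows, so rows that do not move let the fingers close. It gives the time, the measured TCP pose, the force, the opening and the grip force at its end, in the units of the state.
- read_state(): the state, without advancing time (a new reading comes with each control period).
- cams.get_image(name): name is "side" or "top" or "wrist"; returns a dict with "color" (420x560x3 uint8, red, green, blue), "fovy" (degrees; the focal length in pixels is half the picture's height over the tangent of half this angle, whatever the lens; pixels are square), "cx", "cy" (the principal point, pixels), "rvec" (rotation vector, rad) and "tvec" (3), from world to camera coordinates, as OpenCV has them. Camera axes: x right, y down, z forward; pixel columns grow to the right and rows downward; lengths in mm; the calibration is good to about 2 mm. The wrist camera is an equidistant fisheye: a pixel r from the principal point sees the ray r / f radians off the axis. A picture is of the moment at which its call begins. There is no depth.
- order.finish_job(): hands the job in; it is judged then, once.
The state is a dict: "clock": time; "qpos": joint angles; "qd": joint speeds; "tau": joint torques, N m; "eef_pos": TCP position; "tool_rot": TCP orientation; "force": force on the tool from outside, world axes, zero at the start; "torque": the same for the moment, N m; "width": finger opening in mm; "gripper_force": force on a finger pad.
Only numpy, scipy, OpenCV 4.12 (cv2) and the standard library are available. Lean on these libraries where they do the work, as an engineer would, in place of code of your own. Each camera call takes 0.05 s, during which the arm holds its last target. There are 200 camera calls.

## Working session

There is one attempt and no reset: what is moved stays moved. The work goes in short steps, Python scripts to look and compute and a tool call to move; the robot and the scene stay as the last step left them, time stands still between calls to the robot, and variables do not carry over. Pictures are saved under pics/ and viewed, at most 14 in all, crops included, and the job is handed in when it is done.

Besides the shell and the picture viewer there is one more tool, called after "Request:" as name(argument=value, ...) on one line, values as JSON. move_arm: Moves the arm, as the interface text tells. Its arguments: {"type":"object","properties":{"targets":{"type":"string"}},"required":["targets"]}

```bash
ls; mkdir -p pics
cat > h.py <<'E'
import numpy as np, cv2
from cell import read_state, cams, order, ctrl
from scipy.spatial.transform import Rotation as R
def grab(n,f=None):
    im=cams.get_image(n)
    if f: cv2.imwrite('pics/'+f,im['color'][:,:,::-1])
    return im
def ray(im,uv,fish=False):
    uv=np.atleast_2d(np.array(uv,float)); h=im['color'].shape[0]
    f=h/2/np.tan(np.radians(im['fovy'])/2)
    d=(uv-[im['cx'],im['cy']])/f
    if fish:
        r=np.linalg.norm(d,axis=1,keepdims=True)+1e-9
        d=np.c_[d/r*np.sin(r),np.cos(r)]
    else: d=np.c_[d,np.ones(len(d))]
    M=cv2.Rodrigues(np.array(im['rvec'],float))[0]; t=np.array(im['tvec'],float).ravel()
    return -M.T@t, d@M
def onz(im,uv,z,fish=False):
    c,d=ray(im,uv,fish); return (c+d*((z-c[2])/d[:,2:]))[:,:2]
def proj(im,P):
    M=cv2.Rodrigues(np.array(im['rvec'],float))[0]; t=np.array(im['tvec'],float).ravel()
    f=im['color'].shape[0]/2/np.tan(np.radians(im['fovy'])/2)
    q=np.atleast_2d(P)@M.T+t; return q[:,:2]/q[:,2:]*f+[im['cx'],im['cy']]
def st():
    s=read_state(); print('t',s['clock'],'p',np.round(s['eef_pos'],1),'r',np.round(s['tool_rot'],3),'w',s['width'],'F',np.round(s['force'],1)); return s
E
python3 - <<'E'
from h import *
s=st(); print(s)
for n in('top','side'):
    im=grab(n,n+'0.png'); c,d=ray(im,[[280,210]]); print(n,c,d,im['fovy'],im['cx'],im['cy'])
E
```

```text
pics
t 0.0 p [ 152.4 -631.2  230.4] r [-3.14  -0.     0.237] w 85.33562230266736 F [-0.2  0.2  0.1]
{'clock': 0.0, 'qpos': array([ 1.26816633,  0.62932587,  0.03841529,  1.51837926, -0.02702535,
        0.9962948 , -0.02000066]), 'qd': array([-0.00076182, -0.00011905, -0.00075068, -0.00042076,  0.00051761,
        0.00181177,  0.00023464]), 'tau': array([-5.15023148e-04, -5.63412130e+01,  1.22610569e+00, -1.93450302e+01,
        1.09982575e-02,  1.05996570e-02,  6.32201193e-06]), 'eef_pos': array([ 152.40737465, -631.23289095,  230.39811991]), 'tool_rot': array([-3.13970206e+00, -1.27687558e-05,  2.36836840e-01]), 'force': array([-0.17892099,  0.20852674,  0.1093393 ]), 'torque': array([-0.00307966,  0.05123064,  0.00589073]), 'gripper_force': 0.0, 'width': 85.33562230266736}
top [ 366.79639654  -24.83585011 1324.3604591 ] [[ 0.17895337  0.02513092 -0.98356208]] 45.043313511234366 281.1008127388677 213.41653384000557
side [ 302.01196779 -669.41885334  794.20275069] [[ 0.28144482  0.63346889 -0.72078114]] 52.74251274166207 278.3191222234653 210.81718821570752
```

View pics/top0.png

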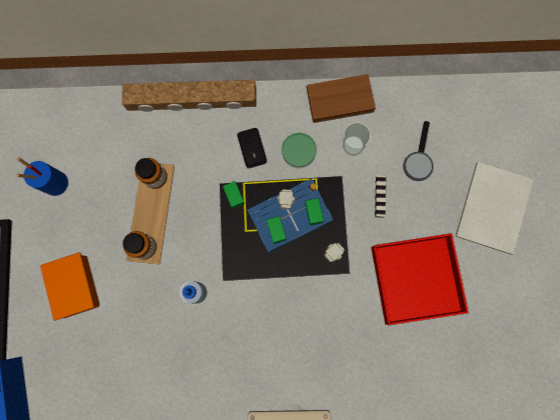

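View pics/side0.png

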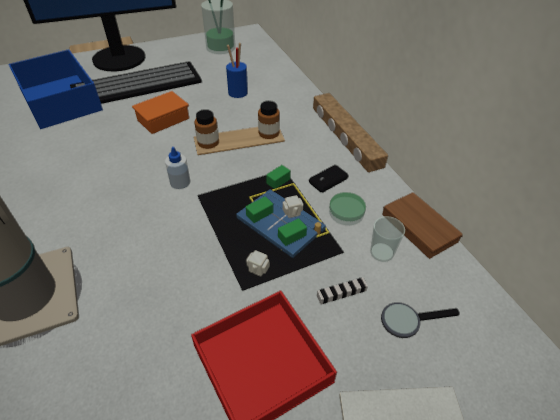

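The top view looks down with image-up = +x. It shows three foams at (233,194), (277,230) and (315,211), balls at (286,199) and (334,252), and the bar at (380,197). It also has the tray at (420,280), bottle at (191,292), jars at (148,172) and (137,244), and peg at (314,185). The side view agrees with it.

```bash
cat > m.py <<'E'
from h import *
def blobs(mask,amin=40):
    n,l,s,c=cv2.connectedComponentsWithStats(mask.astype(np.uint8),connectivity=4)
    return [(l==i) for i in range(1,n) if s[i,4]>=amin]
def rect(im,m,z):
    ys,xs=np.nonzero(m); p=onz(im,np.c_[xs,ys],z).astype(np.float32)
    c=cv2.findContours(m.astype(np.uint8),cv2.RETR_EXTERNAL,cv2.CHAIN_APPROX_NONE)[0]
    (cx,cy),(w,h),a=cv2.minAreaRect(p)
    if w<h: w,h,a=h,w,a+90
    return np.round([cx,cy,w,h,(a+90)%180-90],1), np.round(p.mean(0),1),np.round([xs.mean(),ys.mean()])
def masks(im):
    hsv=cv2.cvtColor(im['color'],cv2.COLOR_RGB2HSV).astype(int); H,S,V=hsv[...,0],hsv[...,1],hsv[...,2]
    return dict(green=(H>50)&(H<75)&(S>150)&(V>60), blue=(H>95)&(H<125)&(S>90)&(V>40)&(V<150), red=((H<4)|(H>176))&(S>180)&(V>60),
      yellow=(H>22)&(H<34)&(S>150)&(V>110), white=(S<50)&(V>125),black=(V<45)), hsv
E
python3 - <<'E'
from m import *
im=grab('top'); M,hsv=masks(im)
print('red',[rect(im,b,50) for b in blobs(M['red'],500)])
for b in blobs(M['green'],60): print('green',rect(im,b,53),rect(im,b,38)[0])
for b in blobs(M['blue'],60): print('blue',rect(im,b,19))
for b in blobs(M['black'],800): print('black',rect(im,b,4))
yy,xx=np.nonzero(M['yellow']); k=(xx>230)&(xx<330)&(yy>170)&(yy<250); mm=np.zeros_like(M['yellow']); mm[yy[k],xx[k]]=1; print('yel',rect(im,mm,4))
for u,v in((286,199),(334,252)):
    mm=np.zeros_like(mm); mm[v-14:v+15,u-14:u+15]=M['white'][v-14:v+15,u-14:u+15]; b=max(blobs(mm,5),key=np.sum); print('ball',rect(im,b,41),rect(im,b,26)[0])
print('hsv bottle',hsv[292,191],hsv[285,183]); 
for u,v,z in((148,166,110),(133,240,110),(187,292,110),(380,197,22),(314,184,35)): print(u,v,onz(im,(u,v),z))
E
python3 - <<'E'
import cv2
im=cv2.imread('pics/top0.png'); cv2.imwrite('pics/c1.png',cv2.resize(im[150:310,120:400],(800,457),interpolation=cv2.INTER_CUBIC))
E
```

```text
red [(array([ 416.8, -332.9,  204.7,  198.3,  -82.6]), array([ 415.6, -333. ], dtype=float32), array([419., 279.]))]
green (array([644.3, 128.4,  60.8,  36.3,  21.9]), array([643.9, 128.5], dtype=float32), array([233., 194.])) [647.6 130.2  61.5  36.7  21.9]
green (array([593.1, -78.7,  63.3,  35.2,  10.3]), array([593.9, -78.6], dtype=float32), array([314., 211.])) [595.8 -79.4  64.   35.6  10.3]
green (array([549.5,  19.5,  61.1,  34.7,  15.2]), array([549.2,  19.2], dtype=float32), array([276., 229.])) [551.6  20.   61.9  35.1  15.2]
blue (array([708.8, 636.5, 126.4,  71.5,  65.1]), array([703.5, 628.9], dtype=float32), array([ 48., 180.]))
blue (array([592. , -16.6, 191.5, 125.8, -64.7]), array([589.8, -11.2], dtype=float32), array([288., 215.]))
blue (array([165. , 687.9, 154.4,  62.4,  11.6]), array([166.6, 685.8], dtype=float32), array([ 13., 389.]))
black (array([561.1,   2.2, 325.6, 256.2, -88. ]), array([ 5.226e+02, -5.000e-01], dtype=float32), array([284., 242.]))
black (array([419.2, 733.6, 365.5,  27.1,   4.3]), array([435. , 737.7], dtype=float32), array([  4., 282.]))
yel (array([622.6,   6.3, 199.3, 132.9, -88. ]), array([650.6,  43.4], dtype=float32), array([267., 194.]))
ball (array([631.7,  -7.8,  46.8,  39.6, -22.7]), array([631.8,  -7.8], dtype=float32), array([286., 198.])) [634.8  -7.6  47.3  40.  -22.7]
ball (array([ 488.4, -127. ,   47.9,   37.1,  -28.7]), array([ 489.4, -127.4], dtype=float32), array([334., 252.])) [ 489.8 -128.2   48.5   37.5  -28.7]
hsv bottle [107 234  86] [ 23   6 180]
148 166 [[708.05687677 332.99867684]]
133 240 [[523.1924662  365.37167456]]
187 292 [[395.16998526 232.07081687]]
380 197 [[ 631.24685942 -253.51784015]]
314 184 [[667.87854569 -82.0161906 ]]
```

View pics/c1.png

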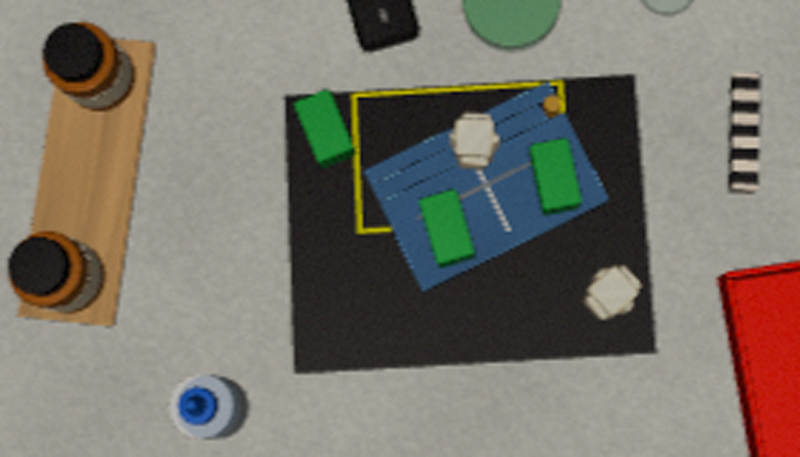

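The plate is turned about 0.41 rad from its place. The peg measures (664,-79) from the outline and (664,-79) again from the plate, so the two agree. I'll keep the tool at its present yaw of 13.6° and start with foam B at (593,-79).

Request:
move_arm(targets="1 3.1 -2.41 0 0 0 0;1 3.1 -2.41 0 0 0 0;1 3.1 -2.41 0 0 0 0;1 3.1 -2.41 0 0 0 0;1 3.1 -2.41 0 0 0 0")

```text
clock: 0.57
eef_pos: [275.6, -476.6, 231.1]
tool_rot: [-3.141, -0.0, 0.236]
force: [0.6, 0.4, 0.8]
width: 85.2
gripper_force: 0.0
```

Request:
move_arm(targets="1 3.1 -2.41 0 0 0 0;1 3.1 -2.41 0 0 0 0;1 3.1 -2.41 0 0 0 0;1 3.1 -2.41 0 0 0 0;1 3.1 -2.41 0 0 0 0")

```text
clock: 0.98
eef_pos: [398.1, -323.1, 231.3]
tool_rot: [-3.141, 0.0, 0.237]
force: [0.8, -0.7, 0.4]
width: 85.5
gripper_force: 0.0
```

Request:
move_arm(targets="1 3.1 -2.41 0 0 0 0;1 3.1 -2.41 0 0 0 0;1 3.1 -2.41 0 0 0 0;1 3.1 -2.41 0 0 0 0;1 3.1 -2.41 0 0 0 0")

```text
clock: 1.4
eef_pos: [520.5, -169.6, 231.3]
tool_rot: [-3.142, 0.0, 0.237]
force: [0.3, 0.1, 0.7]
width: 85.2
gripper_force: 0.0
```

Request:
move_arm(targets="1 3.1 -2.41 0 0 0 0;1 3.1 -2.41 0 0 0 0;1 3.1 -2.41 0 0 0 0;1 0 0 0 0 0 0")

```text
clock: 1.73
eef_pos: [598.1, -69.0, 231.0]
tool_rot: [-3.136, -0.006, 0.248]
force: [0.2, 0.3, 0.4]
width: 85.7
gripper_force: 0.0
```

```bash
cat >> m.py <<'E'
YAW=0.2368
def tool(p,s):
    d=np.array(p)-s['eef_pos'][:2]; y=YAW; return np.round([d[0]*np.cos(y)+d[1]*np.sin(y), d[0]*np.sin(y)-d[1]*np.cos(y)],1)
def wrist(zs=(53,38),f=None):
    im=grab('wrist',f); M,_=masks(im); s=st()
    for b in blobs(M['green'],150):
        ys,xs=np.nonzero(b)
        for z in zs:
            p=onz(im,np.c_[xs,ys],z,True).astype(np.float32); r=cv2.minAreaRect(p); print('foam z',z,np.round(r[0],1),np.round(r[1],1),round(r[2],1),'tool d',tool(r[0],s))
    return im
E
python3 -c "
from m import *
wrist(f='w1.png')"
```

```text
t 1.7833 p [595.4 -73.4 230.7] r [-3.139e+00 -2.000e-03  2.450e-01] w 85.36275860420415 F [-0.2 -0.4  0.1]
foam z 53 [652.8 117.3] [59.4 44.7] 20.6 tool d [ 100.6 -171.9]
foam z 38 [651.9 125.2] [62.2 46.8] 20.6 tool d [ 101.5 -179.8]
foam z 53 [627.1 -72.3] [ 7.7 32.9] 5.5 tool d [31.1  6.4]
foam z 38 [624.9 -73.4] [ 8.1 34.4] 5.5 tool d [28.7  6.9]
foam z 53 [590.6 -92.1] [23.4 57.7] 73.9 tool d [-9.  17.1]
foam z 38 [586.7 -94.1] [24.5 60.4] 73.9 tool d [-13.3  18.1]
foam z 53 [556.5  18. ] [63.7 39.9] 15.0 tool d [-16.3 -97.9]
foam z 38 [551.1  21.1] [66.7 41.7] 15.0 tool d [ -20.9 -102.3]
```

View pics/w1.png

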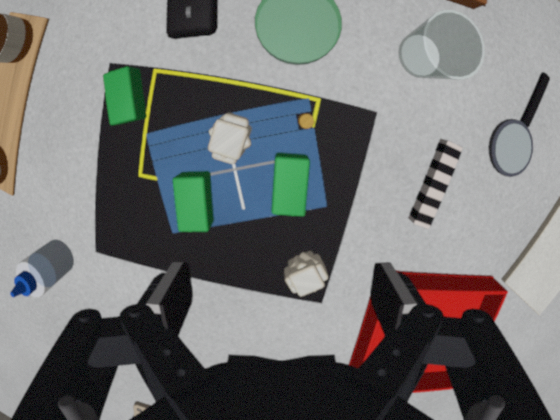

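The wrist view shows all the waste where I measured it, with foam B at (290,185) in front of the open fingers and ball1 at (230,138) clear of them. Descending to grasp B.

Request:
move_arm(targets="1 0 0 4.1 0 0 0;1 0 0 4.1 0 0 0;1 0 0 4.1 0 0 0;1 0 0 4.1 0 0 0;1 0 0 4.1 0 0 0")

```text
clock: 2.2
eef_pos: [592.4, -80.8, 24.8]
tool_rot: [3.141, 0.0, 0.235]
force: [0.7, -0.6, -0.7]
width: 85.6
gripper_force: 0.0
```

Request:
move_arm(targets="1 0 0 0 0 0 0;1 0 0 0 0 0 0;-1 0 0 0 0 0 0;-1 0 0 0 0 0 0;-1 0 0 0 0 0 0")

```text
clock: 2.62
eef_pos: [595.6, -79.8, 29.9]
tool_rot: [3.139, -0.006, 0.236]
force: [-0.0, -0.9, -0.8]
width: 51.5
gripper_force: 0.0
```

Request:
move_arm(targets="-1 0 0 0 0 0 0;-1 0 0 0 0 0 0;-1 0 0 0 0 0 0;-1 0 0 0 0 0 0;-1 0 0 0 0 0 0")

```text
clock: 3.03
eef_pos: [595.0, -79.6, 29.4]
tool_rot: [3.14, -0.004, 0.237]
force: [-2.5, -0.5, 10.8]
width: 35.1
gripper_force: 59.9
```

Request:
move_arm(targets="-1 0 0 -4 0 0 0;-1 0 0 -4 0 0 0;-1 0 0 -4 0 0 0;-1 -2.13 2.9 0 0 0 0;-1 -2.13 2.9 0 0 0 0")

```text
clock: 3.45
eef_pos: [568.8, -144.0, 150.8]
tool_rot: [3.139, -0.009, 0.243]
force: [0.4, -1.6, -1.2]
width: 35.2
gripper_force: 59.2
```

Request:
move_arm(targets="-1 -2.13 2.9 0 0 0 0;-1 -2.13 2.9 0 0 0 0;-1 -2.13 2.9 0 0 0 0;-1 -2.13 2.9 0 0 0 0;-1 -2.13 2.9 0 0 0 0")

```text
clock: 3.87
eef_pos: [495.3, -313.2, 147.7]
tool_rot: [3.14, -0.001, 0.237]
force: [0.3, -0.3, 0.5]
width: 35.2
gripper_force: 59.2
```

Request:
move_arm(targets="-1 -2.13 2.9 0 0 0 0;-1 -2.13 2.9 0 0 0 0;-1 0 0 4 0 0 0;-1 0 0 4 0 0 0;-1 0 0 0 0 0 0")

```text
clock: 4.28
eef_pos: [463.1, -375.4, 60.1]
tool_rot: [-3.132, 0.008, 0.235]
force: [-1.2, 1.5, -1.1]
width: 35.1
gripper_force: 59.3
```

Request:
move_arm(targets="1 0 0 0 0 0 0;1 0 0 0 0 0 0;1 0 0 0 0 0 0;1 0 0 -4 0 0 0;1 0 0 -4 0 0 0")

```text
clock: 4.7
eef_pos: [467.7, -376.9, 147.7]
tool_rot: [-3.14, 0.001, 0.238]
force: [1.0, -1.0, 0.6]
width: 85.3
gripper_force: 0.0
```

Request:
move_arm(targets="1 1.725 -3.665 0 0 0 0;1 1.725 -3.665 0 0 0 0;1 1.725 -3.665 0 0 0 0;1 1.725 -3.665 0 0 0 0;1 1.725 -3.665 0 0 0 0")

```text
clock: 5.12
eef_pos: [510.6, -177.8, 149.5]
tool_rot: [3.139, -0.005, 0.237]
force: [0.4, 0.4, 0.2]
width: 85.5
gripper_force: 0.0
```

Request:
move_arm(targets="1 1.725 -3.665 0 0 0 0;1 1.725 -3.665 0 0 0 0;1 1.725 -3.665 0 0 0 0;1 1.725 -3.665 0 0 0 0;1 1.725 -3.665 0 0 0 0")

```text
clock: 5.53
eef_pos: [551.3, 21.5, 149.5]
tool_rot: [3.141, -0.005, 0.238]
force: [1.0, 0.1, 0.7]
width: 84.9
gripper_force: 0.0
```

```bash
python3 -c "
from m import *
wrist()
im=grab('top'); M,_=masks(im)
for b in blobs(M['green'],60): print('green',rect(im,b,53),rect(im,b,38)[0])"
```

```text
t 5.5833 p [553.3  33.6 149.5] r [-3.135 -0.01   0.25 ] w 85.23334549723457 F [ 1.7  8.5 -0.5]
foam z 53 [648.5 123. ] [59.4 38.4] 21.7 tool d [113.5 -64.6]
foam z 38 [649.9 128.2] [63.1 40.8] 21.7 tool d [116.1 -69.3]
foam z 53 [554.8  21.1] [65.1 33.1] 16.1 tool d [-1.4 12.5]
foam z 38 [550.3  19.9] [69.2 35.1] 16.1 tool d [-6.1 12.6]
foam z 53 [ 485.1 -337.4] [59.  67.5] 7.9 tool d [-153.3  344.6]
foam z 38 [ 476.2 -361. ] [62.7 71.7] 7.9 tool d [-167.5  365.5]
green (array([643.1, 144.3,  58. ,  16.3,   3.5]), array([649.4, 142.6], dtype=float32), array([227., 192.])) [646.3 146.3  58.7  16.5   3.5]
green (array([ 473.3, -374.9,   59.2,   34.1,   12.4]), array([ 473.1, -375. ], dtype=float32), array([435., 255.])) [ 474.5 -379.    59.9   34.5   12.4]
```

Request:
move_arm(targets="1 0 0 0 0 0 0;1 0 0 3.1 0 0 0;1 0 0 3.1 0 0 0;1 0 0 3.1 0 0 0;1 0 0 3.1 0 0 0")

```text
clock: 6.05
eef_pos: [551.1, 16.9, 23.2]
tool_rot: [3.14, -0.004, 0.235]
force: [-0.2, -0.0, 0.0]
width: 85.3
gripper_force: 0.0
```

Request:
move_arm(targets="1 0 0 0 0 0 0;-1 0 0 0 0 0 0;-1 0 0 0 0 0 0;-1 0 0 0 0 0 0;-1 0 0 0 0 0 0")

```text
clock: 6.47
eef_pos: [551.4, 18.6, 24.6]
tool_rot: [3.141, -0.004, 0.236]
force: [-0.3, 0.4, -0.4]
width: 39.0
gripper_force: 0.0
```

Request:
move_arm(targets="-1 0 0 0 0 0 0;-1 0 0 0 0 0 0;-1 0 0 -4 0 0 0;-1 0 0 -4 0 0 0;-1 0 0 -4 0 0 0")

```text
clock: 6.88
eef_pos: [549.3, 18.7, 144.2]
tool_rot: [-3.142, 0.001, 0.237]
force: [1.6, -0.1, -0.1]
width: 35.4
gripper_force: 40.7
```

Request:
move_arm(targets="-1 -2.3 3.33 0 0 0 0;-1 -2.3 3.33 0 0 0 0;-1 -2.3 3.33 0 0 0 0;-1 -2.3 3.33 0 0 0 0;-1 -2.3 3.33 0 0 0 0")

```text
clock: 7.3
eef_pos: [476.6, -171.7, 143.8]
tool_rot: [3.14, -0.002, 0.237]
force: [0.3, -1.1, 0.7]
width: 34.9
gripper_force: 65.4
```

Request:
move_arm(targets="-1 -2.3 3.33 0 0 0 0;-1 -2.3 3.33 0 0 0 0;-1 -2.3 3.33 0 0 0 0;-1 -2.3 3.33 0 0 0 0;-1 -2.3 3.33 0 0 0 0")

```text
clock: 7.72
eef_pos: [403.5, -360.9, 143.7]
tool_rot: [3.14, -0.001, 0.237]
force: [0.7, -0.1, -0.4]
width: 35.0
gripper_force: 65.4
```

Request:
move_arm(targets="-1 -2.3 3.33 0 0 0 0;-1 0 0 4 0 0 0;-1 0 0 4 0 0 0;-1 0 0 0 0 0 0;-1 0 0 0 0 0 0")

```text
clock: 8.13
eef_pos: [388.6, -395.3, 61.5]
tool_rot: [-3.138, 0.002, 0.237]
force: [-0.2, 0.1, -0.4]
width: 35.0
gripper_force: 65.4
```

Request:
move_arm(targets="1 0 0 0 0 0 0;1 0 0 0 0 0 0;1 0 0 0 0 0 0;1 0 0 -4 0 0 0;1 0 0 -4 0 0 0")

```text
clock: 8.55
eef_pos: [389.0, -395.3, 142.8]
tool_rot: [-3.139, 0.002, 0.238]
force: [1.4, -0.7, 0.2]
width: 85.1
gripper_force: 0.0
```

Request:
move_arm(targets="1 2.72 -2.67 0 0 0 0;1 2.72 -2.67 0 0 0 0;1 2.72 -2.67 0 0 0 0;1 2.72 -2.67 0 0 0 0;1 2.72 -2.67 0 0 0 0")

```text
clock: 8.97
eef_pos: [492.3, -233.5, 144.7]
tool_rot: [3.139, -0.003, 0.237]
force: [-0.3, 0.3, -0.2]
width: 85.4
gripper_force: 0.0
```

Request:
move_arm(targets="1 2.72 -2.67 0 0 0 0;1 2.72 -2.67 0 0 0 0;1 2.72 -2.67 0 0 0 0;1 2.72 -2.67 0 0 0 0;1 2.72 -2.67 0 0 0 0")

```text
clock: 9.38
eef_pos: [593.1, -71.1, 144.7]
tool_rot: [3.14, -0.003, 0.238]
force: [0.8, -0.6, -0.2]
width: 85.6
gripper_force: 0.0
```

Request:
move_arm(targets="1 2.72 -2.67 0 0 0 0;1 2.72 -2.67 0 0 0 0;1 0 0 0 0 0 0;1 0 0 0 0 0 0")

```text
clock: 9.72
eef_pos: [633.5, -4.3, 144.2]
tool_rot: [-3.141, -0.004, 0.243]
force: [-0.5, -1.0, 0.7]
width: 85.3
gripper_force: 0.0
```

```bash
python3 -c "
from m import *
im=wrist(f='w2.png'); M,_=masks(im)
for b in blobs(M['white'],200):
    ys,xs=np.nonzero(b)
    p=onz(im,np.c_[xs,ys],48,True).astype(np.float32); r=cv2.minAreaRect(p)
    if max(r[1])<70: print('w',xs.mean(),ys.mean(),r)"
```

```text
t 9.7667 p [632.4  -7.3 144. ] r [ 3.141e+00 -2.000e-03  2.400e-01] w 85.04295701304834 F [-0.8 -1.2  0.1]
foam z 53 [656.  118.8] [57.4 43.7] 21.2 tool d [  52.5 -117.1]
foam z 38 [652.6 125.5] [61.1 46.5] 21.2 tool d [  50.7 -124.4]
w 357.2258064516129 348.7617866004963 ((510.2160339355469, -110.85794067382812), (37.404945373535156, 47.13172149658203), 78.10551452636719)
w 207.98471986417658 354.9032258064516 ((460.9049377441406, 30.035526275634766), (30.170696258544922, 50.040321350097656), 1.7052547931671143)
```

View pics/w2.png

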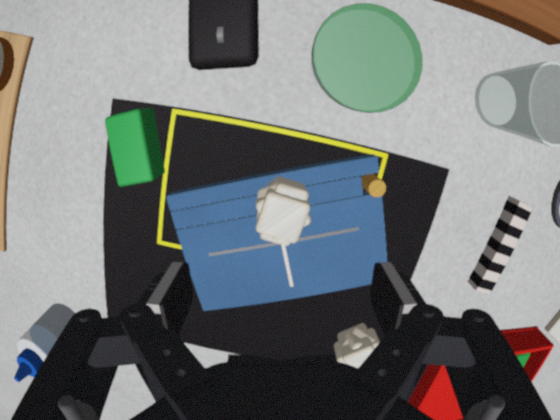

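Ball1, at (283,212), lies midway between the fingers and clear of the peg at (375,187). Grasping it.

Request:
move_arm(targets="1 0 0 3.8 0 0 0;1 0 0 3.8 0 0 0;1 0 0 3.8 0 0 0;1 0 0 0 0 0 0;-1 0 0 0 0 0 0")

```text
clock: 10.18
eef_pos: [629.9, -10.4, 27.6]
tool_rot: [-3.142, 0.004, 0.235]
force: [0.3, 1.3, 1.3]
width: 75.4
gripper_force: 0.0
```

Request:
move_arm(targets="-1 0 0 0 0 0 0;-1 0 0 0 0 0 0;-1 0 0 0 0 0 0;-1 0 0 0 0 0 0;-1 0 0 0 0 0 0")

```text
clock: 10.6
eef_pos: [634.6, -8.9, 32.3]
tool_rot: [3.14, -0.006, 0.237]
force: [0.5, -0.3, 7.5]
width: 41.2
gripper_force: 63.8
```

Request:
move_arm(targets="-1 0 0 -4 0 0 0;-1 0 0 -4 0 0 0;-1 0 0 -4 0 0 0;-1 -3.26 2.1 0 0 0 0;-1 -3.26 2.1 0 0 0 0")

```text
clock: 11.02
eef_pos: [582.4, -63.3, 153.8]
tool_rot: [3.139, -0.012, 0.242]
force: [0.0, -1.6, -0.6]
width: 41.2
gripper_force: 62.8
```

Request:
move_arm(targets="-1 -3.26 2.1 0 0 0 0;-1 -3.26 2.1 0 0 0 0;-1 -3.26 2.1 0 0 0 0;-1 -3.26 2.1 0 0 0 0;-1 -3.26 2.1 0 0 0 0")

```text
clock: 11.43
eef_pos: [444.2, -206.6, 150.6]
tool_rot: [3.139, -0.004, 0.237]
force: [-0.2, -0.6, 0.2]
width: 41.2
gripper_force: 62.8
```

Request:
move_arm(targets="-1 -3.26 2.1 0 0 0 0;-1 -3.26 2.1 0 0 0 0;-1 -3.26 2.1 0 0 0 0;-1 0 0 4 0 0 0;-1 0 0 4 0 0 0")

```text
clock: 11.85
eef_pos: [365.1, -294.7, 71.5]
tool_rot: [3.132, -0.007, 0.23]
force: [0.5, 1.0, -1.5]
width: 41.2
gripper_force: 62.8
```

Request:
move_arm(targets="-1 0 0 0 0 0 0;1 0 0 0 0 0 0;1 0 0 0 0 0 0;1 0 0 0 0 0 0;1 0 0 -4 0 0 0")

```text
clock: 12.27
eef_pos: [362.2, -286.8, 105.1]
tool_rot: [-3.134, 0.006, 0.238]
force: [0.5, 0.2, 0.8]
width: 85.4
gripper_force: 0.0
```

Request:
move_arm(targets="1 0 0 -4 0 0 0;1 3.2 -2.53 0 0 0 0;1 3.2 -2.53 0 0 0 0;1 3.2 -2.53 0 0 0 0;1 3.2 -2.53 0 0 0 0")

```text
clock: 12.68
eef_pos: [467.4, -159.5, 152.1]
tool_rot: [3.138, -0.006, 0.237]
force: [1.2, -0.2, 0.5]
width: 85.6
gripper_force: 0.0
```

Request:
move_arm(targets="1 3.2 -2.53 0 0 0 0;1 0 0 0 0 0 0;1 0 0 0 0 0 0;1 0 0 0 0 0 0")

```text
clock: 13.02
eef_pos: [490.6, -128.8, 150.5]
tool_rot: [3.14, -0.003, 0.238]
force: [-0.6, -0.6, -0.3]
width: 85.5
gripper_force: 0.0
```

```bash
python3 -c "
from m import *
im=wrist(); M,_=masks(im)
for b in blobs(M['white'],200):
    ys,xs=np.nonzero(b)
    p=onz(im,np.c_[xs,ys],34,True).astype(np.float32); r=cv2.minAreaRect(p)
    if max(r[1])<70: print('w',xs.mean(),ys.mean(),r)
im=grab('top'); M,_=masks(im)
for b in blobs(M['green'],60): print('green',rect(im,b,38))
"
```

```text
t 13.0667 p [ 489.9 -129.7  150.1] r [ 3.14e+00 -2.00e-03  2.36e-01] w 85.07936568827618 F [ 0.5 -0.1  0.4]
foam z 53 [619.6 107.2] [38.6 18.6] 88.2 tool d [ 181.7 -199.9]
foam z 38 [623.  120.8] [41.  19.8] 88.2 tool d [ 188.1 -212.3]
foam z 53 [ 484.5 -352.3] [64.3 52.9] 11.4 tool d [-57.5 215.1]
foam z 38 [ 479.3 -367.4] [68.3 56.2] 11.4 tool d [-66.1 228.6]
foam z 53 [ 431.9 -378.3] [39.9 14.2] 61.5 tool d [-114.7  228. ]
foam z 38 [ 423.5 -395.1] [42.4 15.1] 61.5 tool d [-126.9  242.4]
w 537.8467309753484 47.89710610932476 ((706.412841796875, -339.1902770996094), (61.476036071777344, 61.22618103027344), 77.99030303955078)
w 277.46569920844325 200.54969217238346 ((490.2413635253906, -125.67340087890625), (44.28522491455078, 48.09529495239258), 40.451576232910156)
green (array([646.9, 129.9,  62.9,  36.8,  21.6]), array([647.2, 130.3], dtype=float32), array([233., 194.]))
green (array([ 474.6, -379.1,   59.7,   34.7,   11.9]), array([ 474.4, -379. ], dtype=float32), array([434., 255.]))
green (array([ 392.4, -397.6,   60.6,   34.6,   16.1]), array([ 392.4, -397.6], dtype=float32), array([444., 288.]))
```

Request:
move_arm(targets="1 0 0 3.4 0 0 0;1 0 0 3.4 0 0 0;1 0 0 3.4 0 0 0;1 0 0 3.4 0 0 0;1 0 0 0 0 0 0")

```text
clock: 13.53
eef_pos: [485.1, -129.4, 7.2]
tool_rot: [-3.137, 0.01, 0.234]
force: [-0.1, 0.7, -1.4]
width: 85.4
gripper_force: 0.0
```

Request:
move_arm(targets="-1 0 0 0 0 0 0;-1 0 0 0 0 0 0;-1 0 0 0 0 0 0;-1 0 0 0 0 0 0;-1 0 0 0 0 0 0")

```text
clock: 13.95
eef_pos: [491.5, -129.7, 15.6]
tool_rot: [3.139, -0.004, 0.236]
force: [-0.3, 0.2, 6.7]
width: 51.2
gripper_force: 61.1
```

Request:
move_arm(targets="-1 0 0 0 0 0 0;-1 0 0 -4 0 0 0;-1 0 0 -4 0 0 0;-1 0 0 -4 0 0 0;-1 -1.6 3.63 0 0 0 0")

```text
clock: 14.37
eef_pos: [490.8, -161.0, 141.5]
tool_rot: [3.138, -0.017, 0.25]
force: [1.9, -0.7, -0.5]
width: 51.1
gripper_force: 62.3
```

Request:
move_arm(targets="-1 -1.6 3.63 0 0 0 0;-1 -1.6 3.63 0 0 0 0;-1 -1.6 3.63 0 0 0 0;-1 -1.6 3.63 0 0 0 0;-1 0 0 4 0 0 0")

```text
clock: 14.78
eef_pos: [457.1, -339.4, 101.2]
tool_rot: [3.12, -0.011, 0.224]
force: [0.8, -1.2, -1.3]
width: 51.4
gripper_force: 62.3
```

Request:
move_arm(targets="-1 0 0 2.5 0 0 0;-1 0 0 0 0 0 0;1 0 0 0 0 0 0;1 0 0 0 0 0 0;1 0 0 0 0 0 0")

```text
clock: 15.2
eef_pos: [456.6, -324.3, 69.9]
tool_rot: [3.138, -0.003, 0.238]
force: [-0.2, 0.6, -0.7]
width: 84.5
gripper_force: 0.0
```

Request:
move_arm(targets="1 0 0 -4 0 0 0;1 0 0 -4 0 0 0;1 2.45 -3.3 0 0 0 0;1 2.45 -3.3 0 0 0 0;1 2.45 -3.3 0 0 0 0")

```text
clock: 15.62
eef_pos: [504.9, -209.9, 150.4]
tool_rot: [3.138, -0.005, 0.235]
force: [1.3, 1.1, -0.4]
width: 85.5
gripper_force: 0.0
```

Request:
move_arm(targets="1 2.45 -3.3 0 0 0 0;1 2.45 -3.3 0 0 0 0;1 2.45 -3.3 0 0 0 0;1 2.45 -3.3 0 0 0 0;1 2.45 -3.3 0 0 0 0")

```text
clock: 16.03
eef_pos: [584.8, -18.7, 149.6]
tool_rot: [3.141, -0.003, 0.238]
force: [0.2, -0.1, -0.1]
width: 85.1
gripper_force: 0.0
```

Request:
move_arm(targets="1 2.45 -3.3 0 0 0 0;1 2.45 -3.3 0 0 0 0;1 2.45 -3.3 0 0 0 0;1 2.45 -3.3 0 0 0 0;1 0 0 0 0 0 0")

```text
clock: 16.45
eef_pos: [650.2, 143.9, 149.7]
tool_rot: [-3.134, -0.009, 0.249]
force: [-1.4, 0.9, 0.5]
width: 85.8
gripper_force: 0.0
```

Request:
move_arm(targets="1 0 0 0 0 0 0;1 0 0 0 0 0 0")

```text
clock: 16.62
eef_pos: [647.9, 130.0, 148.7]
tool_rot: [3.141, -0.001, 0.238]
force: [0.0, -1.0, -0.3]
width: 85.3
gripper_force: 0.0
```

```bash
python3 -c "
from m import *
im=wrist((38,))
im=grab('top'); M,_=masks(im)
for b in blobs(M['green'],60): print('green',rect(im,b,38))
for b in blobs(M['blue'],60)[1:2]: print('blue',rect(im,b,19))
for b in blobs(M['white'],60):
  r=rect(im,b,40)
  if r[0][2]<90: print('white',r)
"
```

```text
t 16.6667 p [647.8 128.7 148.5] r [ 3.14e+00 -1.00e-03  2.36e-01] w 85.09934472001258 F [-0.4 -0.9 -0.9]
foam z 38 [652.5 132.7] [64.1 35. ] 21.6 tool d [ 5.5 -2.9]
foam z 38 [ 475.1 -374.9] [62.7 36.6] 25.6 tool d [-286.1  449. ]
green (array([649.5, 115.7,  60.7,  14.2,   9.7]), array([645.8, 116.4], dtype=float32), array([238., 194.]))
green (array([ 474.5, -379. ,   59.9,   34.5,   12.4]), array([ 474.3, -379.1], dtype=float32), array([435., 255.]))
green (array([ 392.4, -397.6,   60.6,   34.6,   16.1]), array([ 392.4, -397.6], dtype=float32), array([444., 288.]))
blue (array([591.9, -16.3, 190.7, 126.2, -65. ]), array([589.9, -15.4], dtype=float32), array([289., 215.]))
white (array([1211.8,  692.1,   69. ,   18.5,   87.7]), array([1215.8,  693.2], dtype=float32), array([32.,  2.]))
white (array([1206.3,  592.8,   49.8,   21.5,   87.7]), array([1207.6,  588. ], dtype=float32), array([69.,  3.]))
white (array([1160. ,   27.9,   70.2,   58.4,   -1.2]), array([1165.7,   22.3], dtype=float32), array([270.,  10.]))
white (array([1163.8, -134.7,   52.6,   20.2,  -15. ]), array([1165. 
[... 2494 characters left out ...]
hite (array([1004. , -265.9,   32.3,   20.3,   87.9]), array([1002.3, -265.9], dtype=float32), array([378.,  61.]))
white (array([1001.1,  232.4,   79.6,   27.4,  -88.4]), array([1002.8,  236.2], dtype=float32), array([193.,  67.]))
white (array([1004.4,  487.9,   32.9,   22.9,   79.5]), array([1002.5,  486.5], dtype=float32), array([102.,  70.]))
white (array([ 708.4, -354.5,   64.8,   61.7,   88.3]), array([ 708.9, -354.1], dtype=float32), array([418., 165.]))
white (array([ 453.2, -326. ,   43.5,   33.8,  -51.6]), array([ 454.4, -325.7], dtype=float32), array([414., 264.]))
white (array([ 359.6, -290.8,   43.5,   37.9,  -42.6]), array([ 359.7, -291. ], dtype=float32), array([402., 302.]))
```

Request:
move_arm(targets="1 0.2 0 3.4 0 0 0;1 0 0 3.4 0 0 0;1 0 0 3.4 0 0 0;1 0 0 3.2 0 0 0;1 0 0 0 0 0 0")

```text
clock: 17.13
eef_pos: [644.6, 127.3, 7.4]
tool_rot: [3.141, 0.012, 0.234]
force: [-1.2, -0.8, -0.4]
width: 85.1
gripper_force: 0.0
```

Request:
move_arm(targets="-1 0 0 0 0 0 0;-1 0 0 0 0 0 0;-1 0 0 0 0 0 0;-1 0 0 0 0 0 0;-1 0 0 0 0 0 0")

```text
clock: 17.55
eef_pos: [651.9, 130.6, 16.5]
tool_rot: [3.141, -0.005, 0.237]
force: [-1.5, -1.4, 7.4]
width: 36.4
gripper_force: 56.6
```

Request:
move_arm(targets="-1 0 0 0 0 0 0;-1 0 0 0 0 0 0;-1 0 0 -4 0 0 0;-1 0 0 -4 0 0 0;-1 0 0 -4 0 0 0")

```text
clock: 17.97
eef_pos: [649.6, 130.4, 135.6]
tool_rot: [3.142, -0.0, 0.237]
force: [1.3, -0.1, 0.1]
width: 36.0
gripper_force: 57.0
```

Request:
move_arm(targets="-1 -2.67 3.1 0 0 0 0;-1 -2.67 3.1 0 0 0 0;-1 -2.67 3.1 0 0 0 0;-1 -2.67 3.1 0 0 0 0;-1 -2.67 3.1 0 0 0 0")

```text
clock: 18.38
eef_pos: [556.0, -53.1, 135.1]
tool_rot: [3.14, -0.003, 0.237]
force: [-0.1, -0.6, 0.4]
width: 35.9
gripper_force: 57.0
```

Request:
move_arm(targets="-1 -2.67 3.1 0 0 0 0;-1 -2.67 3.1 0 0 0 0;-1 -2.67 3.1 0 0 0 0;-1 -2.67 3.1 0 0 0 0;-1 -2.67 3.1 0 0 0 0")

```text
clock: 18.8
eef_pos: [462.5, -235.4, 134.9]
tool_rot: [3.14, -0.002, 0.237]
force: [0.8, -0.8, -1.0]
width: 36.1
gripper_force: 57.0
```

Request:
move_arm(targets="-1 -2.67 3.1 0 0 0 0;-1 0 0 3.5 0 0 0;-1 0 0 3.5 0 0 0;-1 0 0 0 0 0 0;-1 0 0 0 0 0 0")

```text
clock: 19.22
eef_pos: [443.5, -269.3, 63.2]
tool_rot: [-3.14, 0.002, 0.237]
force: [0.8, -0.8, 0.3]
width: 36.0
gripper_force: 57.0
```

Request:
move_arm(targets="1 0 0 0 0 0 0;1 0 0 0 0 0 0;1 0 0 0 0 0 0;1 0 0 -3.5 0 0 0;1 0 0 -3.5 0 0 0")

```text
clock: 19.63
eef_pos: [443.5, -268.9, 133.9]
tool_rot: [-3.14, 0.002, 0.238]
force: [0.5, -0.6, -0.1]
width: 85.4
gripper_force: 0.0
```

Request:
move_arm(targets="-1 1.31 -3.37 0 0 0 0;-1 1.31 -3.37 0 0 0 0;-1 1.31 -3.37 0 0 0 0;-1 1.31 -3.37 0 0 0 0;-1 1.31 -3.37 0 0 0 0")

```text
clock: 20.05
eef_pos: [469.2, -89.0, 135.0]
tool_rot: [3.14, -0.003, 0.237]
force: [0.7, 0.3, 0.8]
width: 25.6
gripper_force: 0.0
```

Request:
move_arm(targets="-1 1.31 -3.37 0 0 0 0;-1 1.31 -3.37 0 0 0 0;-1 1.31 -3.37 0 0 0 0;-1 0 0 0 0 0 0;-1 0 0 0 0 0 0")

```text
clock: 20.47
eef_pos: [483.7, 20.1, 134.6]
tool_rot: [-3.141, -0.003, 0.243]
force: [-0.7, -1.4, 0.2]
width: 0.2
gripper_force: 0.0
```

```bash
python3 -c "
from m import *
grab('wrist','w3.png'); im=grab('top','t3.png'); M,_=masks(im)
for b in blobs(M['green'],60): print('green',rect(im,b,53))
for b in blobs(M['blue'],60)[1:2]: print('blue',rect(im,b,19))
st()"
```

```text
green (array([ 473.3, -374.9,   59. ,   34.3,   11.9]), array([ 473., -375.], dtype=float32), array([435., 255.]))
green (array([ 442.6, -267.2,   58.7,   33.7,   23.4]), array([ 442.6, -267.3], dtype=float32), array([392., 269.]))
green (array([ 392. , -393.3,   59.8,   34.2,   16.1]), array([ 392. , -393.3], dtype=float32), array([444., 288.]))
blue (array([593.7, -20.5, 181.8, 125.6, -64.7]), array([611. , -47.5], dtype=float32), array([301., 207.]))
t 20.5667 p [483.1  16.3 134.2] r [ 3.141e+00 -1.000e-03  2.370e-01] w 0.04076494946077417 F [-0.6 -0.7 -0.8]
```

View pics/w3.png

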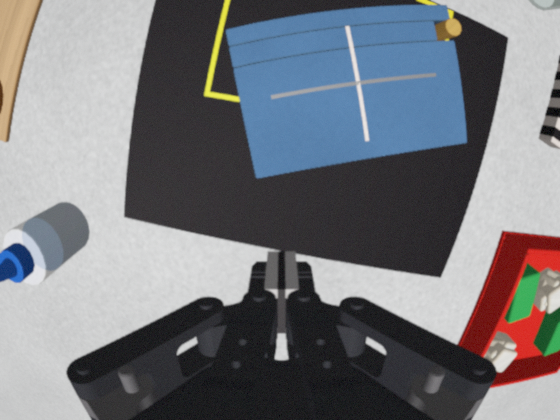

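View pics/t3.png

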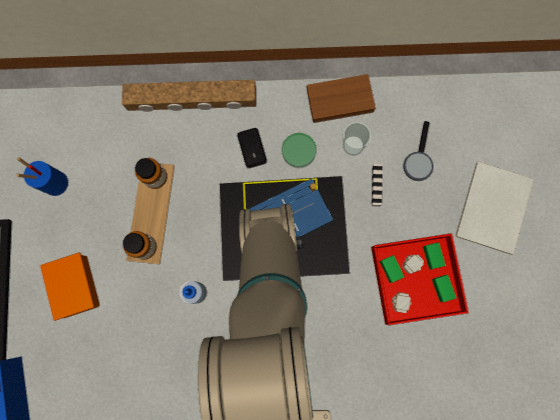

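All five pieces are in the tray: three foams and two balls around (420,275) in the top view. The bar has been knocked slightly and is now at (377,185). The shut fingers stand just clear of the plate's near edge, by the corner at (257,178) in the wrist view. Next is the arc for the push.

```bash
python3 -c "
from m import *
s=st(); P=np.array([664,-79.]); prev=s['eef_pos'][:2]; c,sn=np.cos(YAW),np.sin(YAW)
for phi in [25,22,19,16,13,10,7,4,3,2,1]:
    a=np.radians(phi); al=abs(a-YAW); v=np.array([-(101+11*np.cos(al)+14.5*np.sin(al)),165]); p=P+[v[0]*np.cos(a)-v[1]*np.sin(a),v[0]*np.sin(a)+v[1]*np.cos(a)]
    d=p-prev; print(phi,p.round(1),np.round([d[0]*c+d[1]*sn,d[0]*sn-d[1]*c],1)); prev=p"
```

```text
t 20.5667 p [483.1  16.3 134.2] r [ 3.141e+00 -1.000e-03  2.370e-01] w 0.04076494946077417 F [-0.6 -0.7 -0.8]
25 [490.4  22.1] [ 8.4 -3.9]
22 [496.5  31.3] [ 8.1 -7.5]
19 [503.1  40.1] [ 8.5 -7. ]
16 [510.3  48.6] [ 8.9 -6.5]
13 [517.6  56.5] [ 9. -6.]
10 [524.2  63.9] [ 8.1 -5.6]
7 [531.2  70.9] [ 8.4 -5.2]
4 [538.5  77.6] [ 8.7 -4.8]
3 [541.   79.8] [ 3.  -1.5]
2 [543.6  81.9] [ 3.  -1.5]
1 [546.2  84. ] [ 3.  -1.4]
```

Request:
move_arm(targets="-1 0 0 4 0 0 0;-1 0 0 4 0 0 0;-1 0 0 3 0 0 0;-1 0 0 1 0 0 0;-1 0 0 0.4 0 0 0")

```text
clock: 20.98
eef_pos: [481.7, 14.9, 8.1]
tool_rot: [3.141, 0.005, 0.234]
force: [0.4, 1.0, 0.5]
width: -0.3
gripper_force: 0.0
```

Request:
move_arm(targets="-1 0 0 0 0 0 0;-1 0 0 0 0 0 0;-1 0 0 0 0 0 0")

```text
clock: 21.23
eef_pos: [484.1, 16.0, 10.9]
tool_rot: [3.141, -0.001, 0.235]
force: [0.6, -0.2, 0.8]
width: 0.0
gripper_force: 0.0
```

Request:
move_arm(targets="-1 0.4 -0.2 0 0 0 0;-1 0.4 -0.2 0 0 0 0;-1 0.4 -0.38 0 0 0 0;-1 0.41 -0.37 0 0 0 0;-1 0.42 -0.35 0 0 0 0")

```text
clock: 21.65
eef_pos: [499.3, 36.3, 9.8]
tool_rot: [3.141, 0.002, 0.237]
force: [-0.5, -1.3, 1.0]
width: -0.0
gripper_force: 1.0
```

Request:
move_arm(targets="-1 0.43 -0.35 0 0 0 0;-1 0.44 -0.33 0 0 0 0;-1 0.45 -0.32 0 0 0 0;-1 0.45 -0.3 0 0 0 0;-1 0.45 -0.3 0 0 0 0")

```text
clock: 22.07
eef_pos: [517.4, 57.3, 9.6]
tool_rot: [-3.141, 0.001, 0.237]
force: [-2.1, -0.7, 0.8]
width: 0.2
gripper_force: 0.9
```

Request:
move_arm(targets="-1 0.41 -0.28 0 0 0 0;-1 0.4 -0.28 0 0 0 0;-1 0.42 -0.26 0 0 0 0;-1 0.42 -0.26 0 0 0 0;-1 0 0 0 0 0 0")

```text
clock: 22.48
eef_pos: [532.2, 72.5, 9.7]
tool_rot: [-3.141, -0.001, 0.238]
force: [-0.1, 0.3, -0.2]
width: 0.1
gripper_force: 0.0
```

```bash
cat >> m.py <<'E'
def wplate(f=None):
    im=grab('wrist',f); M,_=masks(im); s=st()
    hsv=_; 
    b=max(blobs((hsv[...,0]>95)&(hsv[...,0]<125)&(hsv[...,1]>90)&(hsv[...,2]>40),300),key=np.sum)
    ys,xs=np.nonzero(b); print('px',xs.min(),xs.max(),ys.min(),ys.max())
    r=cv2.minAreaRect(onz(im,np.c_[xs,ys],19,True).astype(np.float32)); print('plate',np.round(r[0],1),np.round(r[1],1),round(r[2],2))
    yb=(hsv[...,0]>22)&(hsv[...,0]<34)&(hsv[...,1]>130)&(hsv[...,2]>90)
    for q in blobs(yb,30):
        ys,xs=np.nonzero(q); p=onz(im,np.c_[xs,ys],4,True).astype(np.float32); l=cv2.fitLine(p,cv2.DIST_L2,0,.01,.01).ravel(); r=cv2.minAreaRect(p); print('yel',xs.mean().round(),ys.mean().round(),np.degrees(np.arctan2(l[1],l[0])).round(1),np.round(r[0],1),np.round(r[1],1),round(r[2],1))
    return im
E
python3 -c "
from m import *
wplate('w4.png')
im=grab('top'); M,_=masks(im)
for b in blobs(M['blue'],60)[1:2]: print('blue',rect(im,b,19))"
```

```text
t 22.5333 p [531.9  72.2   9.7] r [-3.141e+00 -1.000e-03  2.380e-01] w 0.13115131473508504 F [-0.   0.2  0.5]
px 246 559 0 271
plate [615.9   5.1] [124.7 190.5] 6.85
yel 249.0 118.0 3.3 [604.6 105.6] [102.5  10.4] 6.5
yel 498.0 20.0 -86.1 [690.  -16.5] [ 5.1 81.4] 2.6
blue (array([613.2,   2.1, 188.4, 126.1, -83.3]), array([618.7, -18.6], dtype=float32), array([290., 204.]))
```

View pics/w4.png

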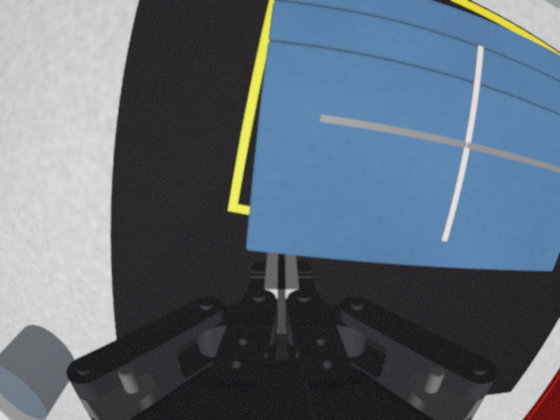

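The plate is at 6.8° against the outline's 2.0–2.6°; its near-left corner (248,249) sits just off the yellow corner at (235,208). I'll push about 4.5° more.

Request:
move_arm(targets="-1 0.35 -0.18 0 0 0 0;-1 0.35 -0.18 0 0 0 0;-1 0.35 -0.17 0 0 0 0;-1 0.3 -0.15 0 0 0 0;-1 0 0 0 0 0 0")

```text
clock: 23.0
eef_pos: [543.2, 81.8, 9.7]
tool_rot: [-3.141, -0.001, 0.237]
force: [-0.5, -0.5, -0.1]
width: 0.2
gripper_force: 0.2
```

```bash
python3 -c "
from m import *
wplate()
im=grab('top'); M,_=masks(im)
for b in blobs(M['blue'],60)[1:2]: print('blue',rect(im,b,19))"
```

```text
t 23.05 p [543.1  81.7   9.7] r [-3.141e+00 -1.000e-03  2.370e-01] w 0.07319228580330751 F [ 0.4  0.6 -0.5]
px 247 559 0 287
plate [621.8   9. ] [124.7 190.3] 2.7
yel 265.0 125.0 2.3 [611.4 105.9] [115.5   3.5] 2.4
blue (array([619.5,   7.3, 186.1, 123.1, -87.4]), array([623.2, -13.1], dtype=float32), array([288., 203.]))
```

Plate 2.7° against the outline's 2.0–2.4°, which is square. Backing off and measuring the bar.

Request:
move_arm(targets="-1 -3 0 0 0 0 0;-1 0 0 -4 0 0 0;-1 0 0 -4 0 0 0;-1 0 0 -4 0 0 0;-1 0 0 -2 0 0 0")

```text
clock: 23.52
eef_pos: [515.5, 74.5, 154.0]
tool_rot: [-3.142, -0.006, 0.237]
force: [1.6, -0.0, -0.2]
width: -0.0
gripper_force: 0.0
```

```bash
python3 -c "
from m import *
im=grab('top'); M,h=masks(im)
for b in blobs(M['blue'],60)[1:2]: print('blue',rect(im,b,19))
k=np.zeros_like(M['black']); k[150:230,362:395]=(h[...,2]<70)[150:230,362:395]
for b in blobs(k,3): print(rect(im,b,22)[1:],b.sum())
print(rect(im,k,22))
st()
cv2.imwrite('pics/t4.png',cv2.resize(im['color'][120:240,300:460,::-1],(800,600),interpolation=cv2.INTER_CUBIC))"
```

```text
blue (array([620.1,  -4.9, 161.9, 123.1, -87.4]), array([622.4, -11.9], dtype=float32), array([288., 203.]))
(array([ 710.6, -249.2], dtype=float32), array([377., 168.])) 37
(array([ 688.8, -247.7], dtype=float32), array([377., 176.])) 38
(array([ 666.9, -245.5], dtype=float32), array([376., 184.])) 36
(array([ 644.8, -245.1], dtype=float32), array([376., 192.])) 30
(array([ 623.2, -243.6], dtype=float32), array([376., 200.])) 32
(array([ 666.6, -246.3,   97.6,   23.6,   -3.2]), array([ 669.1, -246.4], dtype=float32), array([376., 183.]))
t 23.5667 p [517.3  74.8 156.2] r [ 3.141 -0.011  0.237] w -0.2043935891979711 F [0.9 0.2 1.9]
```

View pics/t4.png

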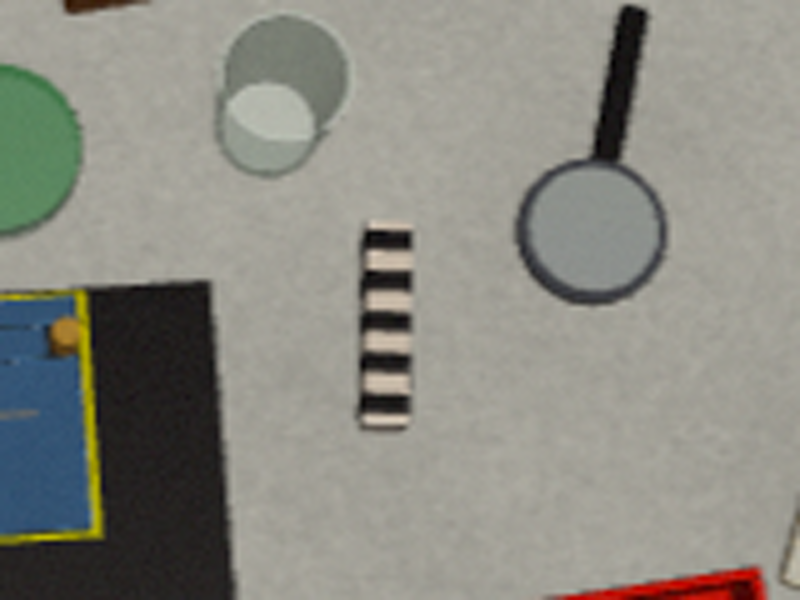

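The bar's middle stripe is at crop (386,321), which gives a centre near (667,-246) and an angle of about -3.5°. The beaker and magnifier are clear of it.

Request:
move_arm(targets="0.5 0.82 3.865 0 0 0 0;0.5 0.82 3.865 0 0 0 0;0.5 0.82 3.865 0 0 0 0;0.5 0.82 3.865 0 0 0 0;0.5 0.82 3.865 0 0 0 0")

```text
clock: 23.98
eef_pos: [599.3, -105.9, 149.6]
tool_rot: [-3.141, -0.0, 0.237]
force: [-0.1, 0.0, -0.4]
width: 60.6
gripper_force: 0.0
```

Request:
move_arm(targets="0.5 0.82 3.865 0 0 0 0;0.5 0.82 3.865 0 0 0 0;0.5 0.82 3.865 0 0 0 0;0.5 0.82 3.865 0 0 0 0;0.5 0 0 0 0 0 5.7")

```text
clock: 24.4
eef_pos: [667.7, -258.7, 149.0]
tool_rot: [3.133, -0.002, 0.127]
force: [0.1, -1.2, -0.8]
width: 63.7
gripper_force: 0.0
```

Request:
move_arm(targets="0.5 0 0 0 0 0 5.7;0.5 0 0 0 0 0 5.7;0.5 0 0 0 0 0 0;0.5 0 0 0 0 0 0;0.5 0 0 0 0 0 0")

```text
clock: 24.82
eef_pos: [666.7, -246.5, 149.4]
tool_rot: [-3.142, 0.001, -0.059]
force: [0.6, 0.2, 0.4]
width: 64.2
gripper_force: 0.0
```

```bash
python3 -c "
from m import *
im=grab('wrist','w5.png'); h=cv2.cvtColor(im['color'],cv2.COLOR_RGB2HSV); s=st()
k=(h[...,2]<70); 
for b in blobs(k,60):
    ys,xs=np.nonzero(b); p=onz(im,np.c_[xs,ys],22,True); m=p.mean(0)
    if np.hypot(*(m-[667,-246]))<90 and b.sum()<2500: print(xs.mean().round(),ys.mean().round(),b.sum(),m.round(1))"
```

```text
t 24.8667 p [ 666.7 -246.6  149.5] r [-3.142e+00  1.000e-03 -5.900e-02] w 64.09462509676685 F [-0.3  0.5 -0.4]
282.0 144.0 297 [ 712.6 -249.7]
282.0 170.0 294 [ 690.5 -248.3]
282.0 195.0 258 [ 668.5 -246.8]
281.0 219.0 227 [ 646.6 -245. ]
281.0 242.0 219 [ 624.5 -243.9]
```

View pics/w5.png

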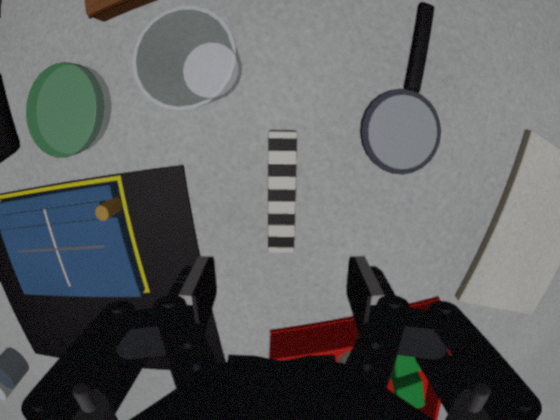

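The bar lies straight and centred between the fingers, with its middle stripe at (282,195). Grasping it.

Request:
move_arm(targets="0.5 0.1 0 4 0 0 0;0.5 0 0 4 0 0 0;0.5 0 0 4 0 0 0;0.5 0 0 1.5 0 0 0;0.5 0 0 0.6 0 0 0")

```text
clock: 25.28
eef_pos: [664.9, -245.9, 5.0]
tool_rot: [-3.14, 0.007, -0.061]
force: [-0.2, 0.4, 0.6]
width: 64.4
gripper_force: 0.0
```

Request:
move_arm(targets="0.5 0 0 0 0 0 0;0.5 0 0 0 0 0 0;-1 0 0 0 0 0 0;-1 0 0 0 0 0 0;-1 0 0 0 0 0 0")

```text
clock: 25.7
eef_pos: [668.8, -247.4, 10.6]
tool_rot: [3.141, -0.002, -0.062]
force: [0.1, 0.4, 0.5]
width: 28.3
gripper_force: 0.0
```

Request:
move_arm(targets="-1 0 0 0 0 0 0;-1 0 0 0 0 0 0;-1 0 0 0 0 0 0;-1 0 0 0 0 0 0")

```text
clock: 26.03
eef_pos: [668.7, -247.4, 10.6]
tool_rot: [3.141, -0.002, -0.062]
force: [-1.3, 0.5, 5.9]
width: 22.2
gripper_force: 61.4
```

Request:
move_arm(targets="-1 0 0 -4 0 0 0;-1 0 0 -4 0 0 0;-1 0 0 -4 0 0 0;-1 0 0 0 0 0 0")

```text
clock: 26.37
eef_pos: [673.2, -249.1, 138.4]
tool_rot: [3.137, -0.015, -0.062]
force: [1.6, -1.1, 0.7]
width: 22.0
gripper_force: 60.5
```

```bash
python3 -c "
from m import *
wplate()
im=grab('top'); M,h=masks(im)
for b in blobs(M['blue'],60)[1:2]: print('blue',rect(im,b,19))
mm=np.zeros_like(M['yellow']); mm[165:260,225:335]=M['yellow'][165:260,225:335]
for b in blobs(mm,20): print('yel',rect(im,b,4))
"
```

```text
t 26.4167 p [ 671.3 -248.4  134.7] r [ 3.138 -0.01  -0.062] w 22.357411432871867 F [-0.1 -0.2 -0.4]
px 0 137 195 311
plate [622.7   5.4] [128.6 199.2] 2.37
yel 91.0 222.0 59.3 [624.2  -2. ] [134.5 180. ] 1.9
blue (array([619.3,   7.1, 186.2, 123.6, -87.3]), array([618.3,   8.6], dtype=float32), array([280., 205.]))
yel (array([623.4, -28.7, 133.6, 129.1,   1.9]), array([603.2, -67.9], dtype=float32), array([309., 211.]))
yel (array([686.4,  40.8, 131.6,   4. , -87.7]), array([686. ,  47.4], dtype=float32), array([265., 181.]))
```

Request:
move_arm(targets="-1 -0.757 -3.815 0 0 0 0;-1 -0.757 -3.815 0 0 0 0;-1 -0.757 -3.815 0 0 0 0;-1 -0.757 -3.815 0 0 0 0;-1 -0.757 -3.815 0 0 0 0")

```text
clock: 26.88
eef_pos: [639.6, -52.4, 126.8]
tool_rot: [-3.141, 0.004, -0.062]
force: [1.0, 0.8, -0.4]
width: 22.2
gripper_force: 60.4
```

Request:
move_arm(targets="-1 -0.757 -3.815 0 0 0 0;-1 -0.757 -3.815 0 0 0 0;-1 -0.757 -3.815 0 0 0 0;-1 -0.757 -3.815 0 0 0 0;-1 -0.757 -3.815 0 0 0 0")

```text
clock: 27.3
eef_pos: [613.6, 140.0, 126.9]
tool_rot: [3.14, 0.004, -0.062]
force: [0.2, 0.6, -1.1]
width: 22.4
gripper_force: 60.4
```

Request:
move_arm(targets="-1 0 0 0 0 0 -6;-1 0 0 0 0 0 0;-1 0 0 0 0 0 0;-1 0 0 0 0 0 0")

```text
clock: 27.63
eef_pos: [615.1, 136.4, 127.6]
tool_rot: [3.14, 0.003, 0.039]
force: [1.0, -0.4, -0.3]
width: 22.5
gripper_force: 60.5
```

```bash
python3 -c "
from m import *
wplate('w6.png')"
```

```text
t 27.6833 p [615.3 136.1 127.8] r [3.14e+00 2.00e-03 3.90e-02] w 22.28333852740263 F [-0.2 -0.  -1.3]
px 320 518 124 269
plate [622.3   8.9] [126.3 191.2] 2.69
yel 382.0 145.0 -66.5 [672.5  34.6] [104.9 231.8] 32.6
```

View pics/w6.png

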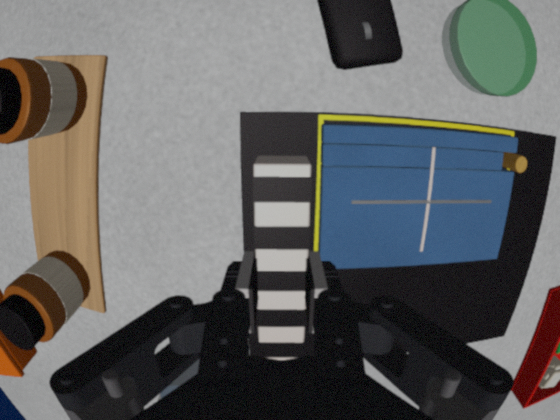

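The bar is held level beside the plate's left edge (at x≈320 px), parallel to it and over the black board. I'll move 3 mm outward and lower it.

Request:
move_arm(targets="-1 0.1 -0.3 4 0 0 0;-1 0 0 4 0 0 0;-1 0 0 3 0 0 0;-1 0 0 0.9 0 0 0;-1 0 0 0 0 0 0")

```text
clock: 28.1
eef_pos: [615.6, 139.6, 11.2]
tool_rot: [3.141, 0.004, 0.039]
force: [-5.3, -0.2, 15.1]
width: 22.5
gripper_force: 70.2
```

Request:
move_arm(targets="-1 0 0 0 0 0 0;-1 0 0 0 0 0 0")

```text
clock: 28.27
eef_pos: [615.6, 139.6, 11.2]
tool_rot: [3.141, 0.003, 0.039]
force: [-5.3, -0.8, 13.5]
width: 21.9
gripper_force: 70.1
```

Request:
move_arm(targets="-1 0 0 0.4 0 0 0;-1 0 0 0.2 0 0 0;-1 0 0 0 0 0 0;-1 0 0 0 0 0 0")

```text
clock: 28.6
eef_pos: [615.6, 139.6, 11.0]
tool_rot: [3.141, 0.003, 0.039]
force: [-17.9, -3.5, 56.3]
width: 22.2
gripper_force: 75.3
```

Request:
move_arm(targets="-1 0 0 -0.6 0 0 0;-1 0 0 0 0 0 0;-0.2 0 0 0 0 0 0;-0.2 0 0 0 0 0 0;-0.2 0 0 0 0 0 0")

```text
clock: 29.02
eef_pos: [616.0, 140.8, 8.7]
tool_rot: [3.141, 0.002, 0.042]
force: [-0.4, 0.1, -0.1]
width: 34.1
gripper_force: 0.0
```

Request:
move_arm(targets="-0.2 0 0 -1 0 0 0;-0.2 0 0 -2 0 0 0;-0.2 0 0 -4 0 0 0;-0.2 0 0 -4 0 0 0;-0.2 0 0 -3 0 0 0")

```text
clock: 29.43
eef_pos: [617.3, 141.6, 152.6]
tool_rot: [-3.141, -0.001, 0.043]
force: [0.7, 0.1, -0.8]
width: 34.2
gripper_force: 0.0
```

Request:
move_arm(targets="1 -4 0 0 0 0 0;1 0 0 0 0 0 0;1 0 0 0 0 0 0")

```text
clock: 29.68
eef_pos: [573.7, 139.6, 150.1]
tool_rot: [3.141, 0.004, 0.044]
force: [0.8, 0.2, -0.1]
width: 69.4
gripper_force: 0.0
```

```bash
python3 -c "
from m import *
im=wplate('w7.png'); h=cv2.cvtColor(im['color'],cv2.COLOR_RGB2HSV)
k=(h[...,2]>110)&(h[...,1]<60)
for b in blobs(k,100):
    ys,xs=np.nonzero(b); p=onz(im,np.c_[xs,ys],26,True).astype(np.float32); m=p.mean(0)
    if np.hypot(*(m-[616,139]))<90 and b.sum()<2500: print(xs.mean().round(),ys.mean().round(),b.sum(),m.round(1),cv2.minAreaRect(p))"
```

```text
t 29.7333 p [576.  139.8 150.2] r [-3.142e+00  1.000e-03  4.300e-02] w 75.99689541895023 F [0.2 0.6 1.2]
px 323 511 75 217
plate [621.8   8.9] [125.4 191.3] 2.68
yel 373.0 106.0 -59.2 [624.4   7.8] [134.3 200.4] 2.1
283.0 83.0 231 [670.1 142.3] ((670.1832275390625, 142.1194610595703), (6.299205780029297, 23.451196670532227), 0.11320401728153229)
283.0 106.0 455 [651.1 141.5] ((651.1140747070312, 141.6738739013672), (11.518362045288086, 24.259544372558594), 2.650937557220459)
283.0 133.0 450 [629.  140.4] ((628.9439697265625, 140.65232849121094), (11.601146697998047, 24.536903381347656), 2.609487771987915)
283.0 159.0 441 [607.2 140. ] ((607.2581176757812, 140.07574462890625), (11.824885368347168, 24.13418960571289), 2.5687170028686523)
283.0 185.0 419 [585.  138.8] ((585.0089111328125, 138.64283752441406), (12.220046997070312, 23.777469635009766), 2.530961275100708)
282.0 206.0 203 [566.1 138.3] ((565.9269409179688, 138.191162109375), (6.348057270050049, 23.33608627319336), 2.5439870357513428)
```

View pics/w7.png

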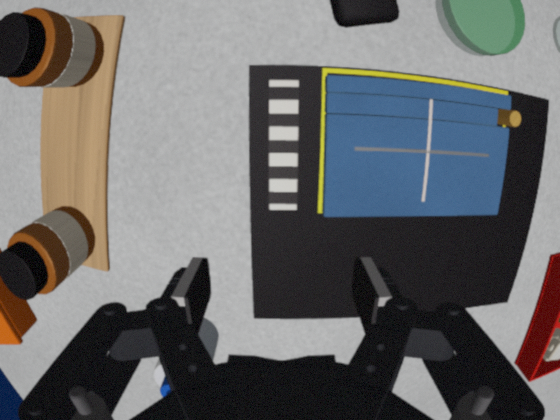

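The bar is flat, centred at (618,140) and angled 2.5°. In the plate frame it sits at about y = 218, x = -36. Next are the bottle and jars, from the top and side views.

```bash
python3 -c "
from m import *
T=grab('top','t5.png'); S=grab('side','s5.png')
def tri(a,b):
    c1,d1=ray(T,a);c2,d2=ray(S,b); A=np.c_[d1[0],-d2[0]]; k=np.linalg.lstsq(A,c2-c1,rcond=None)[0]; p,q=c1+k[0]*d1[0],c2+k[1]*d2[0]; return ((p+q)/2).round(1),np.linalg.norm(p-q).round(1)
def bl(im,x0,x1,y0,y1,f):
    h=cv2.cvtColor(im['color'],cv2.COLOR_RGB2HSV).astype(int)[y0:y1,x0:x1]; m=f(h[...,0],h[...,1],h[...,2]); b=max(blobs(m,5),key=np.sum); ys,xs=np.nonzero(b); return np.array([xs.mean()+x0,ys.mean()+y0]),b.sum(),(xs.min()+x0,xs.max()+x0,ys.min()+y0,ys.max()+y0)
cap=lambda H,s,V:(H>95)&(H<125)&(s>130)
blk=lambda H,s,V:(V<60)
a=bl(T,175,210,275,310,cap); b=bl(S,155,200,140,190,cap); print(a,b,tri(a[0],b[0]))
for r1,r2 in(((130,165,150,190),(250,290,95,125)),((120,155,225,262),(190,225,105,130))):
    a=bl(T,*r1,blk); b=bl(S,*r2,blk); print(a,b,tri(a[0],b[0]),onz(T,a[0],110),onz(T,a[0],118))
for z in (100,105): print(onz(T,bl(T,175,210,275,310,cap)[0],z))
wood=bl(T,120,185,150,270,lambda H,s,V:(H>8)&(H<22)&(s>80)&(V>110)); print(wood)
h=cv2.cvtColor(T['color'],cv2.COLOR_RGB2HSV).astype(int)
m=np.zeros((420,560),bool); m[150:270,120:185]=((h[...,0]>8)&(h[...,0]<22)&(h[...,1]>80)&(h[...,2]>110))[150:270,120:185]
print(rect(T,max(blobs(m),key=np.sum),8))
cv2.imwrite('pics/s5c.png',cv2.resize(np.hstack([S['color'][90:200,140:300,::-1],T['color'][150:310,120:220,::-1][:110]]),(800,338)))"
```

```text
Traceback (most recent call last):
ValueError: max() iterable argument is empty
```

```bash
python3 -c "
from m import *
T=grab('top'); S=grab('side')
T['color']=cv2.imread('pics/top0.png')[:,:,::-1].copy(); S['color']=cv2.imread('pics/side0.png')[:,:,::-1].copy()
def tri(a,b):
    c1,d1=ray(T,a);c2,d2=ray(S,b); A=np.c_[d1[0],-d2[0]]; k=np.linalg.lstsq(A,c2-c1,rcond=None)[0]; p,q=c1+k[0]*d1[0],c2+k[1]*d2[0]; return ((p+q)/2).round(1),np.linalg.norm(p-q).round(1)
def bl(im,x0,x1,y0,y1,f):
    h=cv2.cvtColor(im['color'],cv2.COLOR_RGB2HSV).astype(int)[y0:y1,x0:x1]; m=f(h[...,0],h[...,1],h[...,2]); b=max(blobs(m,5),key=np.sum); ys,xs=np.nonzero(b); return np.array([xs.mean()+x0,ys.mean()+y0]),b.sum(),(xs.min()+x0,xs.max()+x0,ys.min()+y0,ys.max()+y0)
cap=lambda H,s,V:(H>95)&(H<125)&(s>130)
blk=lambda H,s,V:(V<60)
a=bl(T,175,210,275,310,cap); b=bl(S,155,200,140,190,cap); print(a,b,tri(a[0],b[0]),onz(T,a[0],100),onz(T,a[0],108))
body=bl(T,175,210,275,310,lambda H,s,V:(V>195)|((H>95)&(H<125)&(s>60))); print('body',body,onz(T,body[0],82))
for r1,r2 in(((130,165,150,190),(250,290,95,125)),((120,155,225,262),(190,225,105,130))):
    a=bl(T,*r1,blk); b=bl(S,*r2,blk); print(a,b,tri(a[0],b[0]),onz(T,a[0],110),onz(T,a[0],118))
h=cv2.cvtColor(T['color'],cv2.COLOR_RGB2HSV).astype(int)
m=np.zeros((420,560),bool); m[150:270,120:185]=((h[...,0]>8)&(h[...,0]<22)&(h[...,1]>80)&(h[...,2]>110))[150:270,120:185]
print(rect(T,max(blobs(m),key=np.sum),8)); st()"
```

```text
(array([188.80451128, 291.70676692]), np.int64(133), (np.int64(183), np.int64(195), np.int64(286), np.int64(298))) (array([174.06666667, 155.78333333]), np.int64(120), (np.int64(169), np.int64(179), np.int64(147), np.int64(162))) (array([396.5, 231.3,  93. ]), np.float64(0.6)) [[396.00268933 229.8360611 ]] [[395.81185473 228.17202885]]
body (array([188.78289474, 291.66447368]), np.int64(152), (np.int64(182), np.int64(195), np.int64(285), np.int64(298))) [[396.53520713 233.63407225]]
(array([145.30792683, 168.16463415]), np.int64(328), (np.int64(135), np.int64(155), np.int64(158), np.int64(178))) (array([268.38190955, 107.96482412]), np.int64(199), (np.int64(261), np.int64(276), np.int64(101), np.int64(115))) (array([706.6, 343.6,  96.6]), np.float64(0.4)) [[702.6819687  339.62641572]] [[700.46921172 337.22540035]]
(array([133.44219653, 242.82947977]), np.int64(346), (np.int64(123), np.int64(144), np.int64(233), np.int64(253))) (array([204.53917051, 116.93548387]), np.int64(217), (np.int64(196), np.int64(213), np.int64(110), np.int64(124))) (array([518.1, 368.3,  96.7]), np.float64(0.5)) [[516.24223461 364.08950125]] [[515.25771086 361.52732724]]
(array([617.5, 357.7, 281.4,  98.7,  -7.4]), array([607.8, 350.6], dtype=float32), array([151., 213.]))
t 29.9333 p [577.6 139.9 149.4] r [ 3.142 -0.     0.043] w 85.67205389079837 F [ 0.1 -0.1 -0.1]
```

Jars triangulate to (707,344) and (518,368), 190 mm apart as they should be. That puts mid-gap at (612,356) and the caddy at -7.5°. The bottle is at (396.5,231).

Request:
move_arm(targets="1 0 0 -4 0 0 0;1 0 0 -4 0 0 0;1 0 0 0 0 0 4.95;1 0 0 0 0 0 4.95;1 0 0 0 0 0 0")

```text
clock: 30.35
eef_pos: [577.5, 139.9, 230.1]
tool_rot: [-3.141, -0.001, -0.132]
force: [0.5, -0.6, -0.0]
width: 85.4
gripper_force: 0.0
```

Request:
move_arm(targets="1 -3 -1.05 0 0 0 0;1 -3 -1.05 0 0 0 0;1 -3 -1.05 0 0 0 0;1 0 0 0 0 0 0;1 0 0 0 0 0 0")

```text
clock: 30.77
eef_pos: [490.2, 183.9, 229.3]
tool_rot: [3.141, 0.002, -0.124]
force: [0.5, 0.0, 0.8]
width: 85.4
gripper_force: 0.0
```

```bash
python3 -c "
from m import *
im=grab('wrist','w8.png'); s=st(); h=cv2.cvtColor(im['color'],cv2.COLOR_RGB2HSV).astype(int)
for b in blobs((h[...,0]>95)&(h[...,0]<125)&(h[...,1]>130),60):
    ys,xs=np.nonzero(b); print(xs.mean(),ys.mean(),b.sum(),onz(im,[[xs.mean(),ys.mean()]],100,True))"
```

```text
t 30.8167 p [491.7 182.9 229.5] r [ 3.141  0.    -0.127] w 85.44977983205659 F [0.6 0.6 0.9]
411.10787495729414 51.100444140758455 11708 [[606.41402285  57.10138306]]
244.58904109589042 287.2428393524284 803 [[402.59291564 231.17096466]]
18.63227091633466 372.5231075697211 2510 [[237.94908205 670.35378171]]
```

View pics/w8.png

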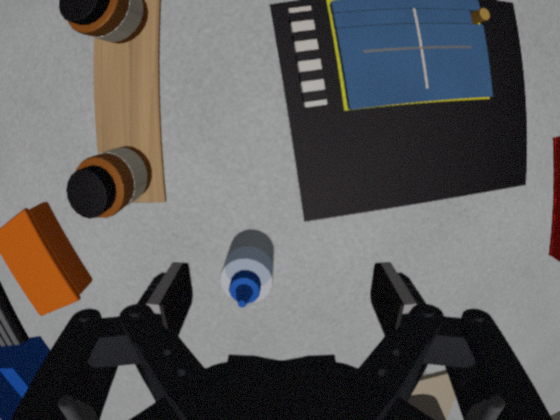

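The bottle stands clear at (245,283), its spout leaning towards the robot. I'll move over it and come down slowly at the end.

Request:
move_arm(targets="1 -3.3 -1.2 0 0 0 0;1 -3.3 -1.2 0 0 0 0;1 -3.3 -1.2 0 0 0 0;1 0 0 0 0 0 0;1 0 0 0 0 0 0")

```text
clock: 31.23
eef_pos: [397.9, 231.8, 229.7]
tool_rot: [3.141, 0.0, -0.127]
force: [1.2, -0.3, 1.1]
width: 85.5
gripper_force: 0.0
```

Request:
move_arm(targets="1 0 0 3 0 0 0;1 0 0 3 0 0 0;1 0 0 3 0 0 0;1 0 0 3 0 0 0;1 0 0 0 0 0 0")

```text
clock: 31.65
eef_pos: [397.2, 228.4, 105.3]
tool_rot: [3.135, 0.006, -0.132]
force: [-0.8, -1.1, 0.0]
width: 85.1
gripper_force: 0.0
```

Request:
move_arm(targets="1 0 0 2 0 0 0;1 0 0 1.5 0 0 0;1 0 0 1.2 0 0 0;1 0 0 0.8 0 0 0;1 0 0 0 0 0 0")

```text
clock: 32.07
eef_pos: [398.9, 230.5, 54.3]
tool_rot: [3.141, 0.001, -0.131]
force: [0.4, 0.1, 0.9]
width: 85.1
gripper_force: 0.0
```

```bash
python3 -c "
from m import *
s=st(); im=grab('side'); u,v=proj(im,[[398,231,60]])[0]; print(u,v); u,v=int(u),int(v)
cv2.imwrite('pics/s9.png',cv2.resize(im['color'][v-60:v+60,u-80:u+80,::-1],(800,600)))"
```

```text
t 32.0667 p [398.9 230.5  54.3] r [ 3.141e+00  1.000e-03 -1.310e-01] w 85.09470204812845 F [0.4 0.1 0.9]
176.5854115209612 165.47485808746586
```

View pics/s9.png

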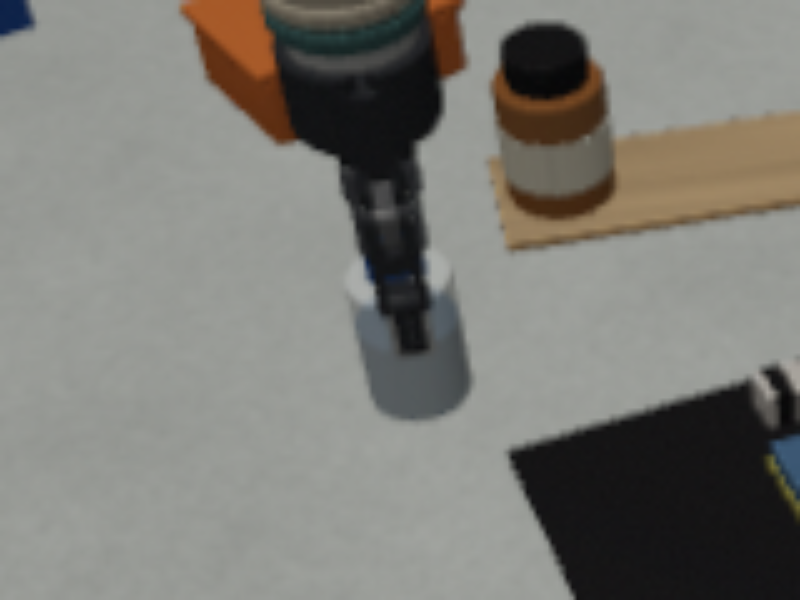

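The finger straddles the bottle's upper body, centred on it, and forces are near zero. Closing and lifting.

Request:
move_arm(targets="-1 0 0 0 0 0 0;-1 0 0 0 0 0 0;-1 0 0 0 0 0 0;-1 0 0 0 0 0 0;-1 0 0 0 0 0 0")

```text
clock: 32.53
eef_pos: [398.6, 231.6, 56.0]
tool_rot: [-3.14, -0.001, -0.13]
force: [-0.2, -0.5, 7.4]
width: 54.3
gripper_force: 61.5
```

Request:
move_arm(targets="-1 0 0 0 0 0 0;-1 0 0 -3 0 0 0;-1 0 0 -3 0 0 0;-1 0 0 -3 0 0 0;-1 0 0 -3 0 0 0")

```text
clock: 32.95
eef_pos: [397.4, 230.9, 176.4]
tool_rot: [3.141, 0.001, -0.13]
force: [1.1, -1.1, -1.4]
width: 54.4
gripper_force: 64.5
```

Request:
move_arm(targets="-1 0 0 -3 0 0 0;-1 0 0 0 0 0 0;-1 0 0 0 0 0 0")

```text
clock: 33.2
eef_pos: [398.6, 231.8, 206.6]
tool_rot: [-3.139, -0.003, -0.129]
force: [-0.2, -0.3, -2.1]
width: 54.6
gripper_force: 64.8
```

Request:
move_arm(targets="-1 2.44 -1.89 0 0 0 0;-1 2.44 -1.89 0 0 0 0;-1 2.44 -1.89 0 0 0 0;-1 2.44 -1.89 0 0 0 0;-1 2.44 -1.89 0 0 0 0")

```text
clock: 33.62
eef_pos: [531.0, 309.2, 202.7]
tool_rot: [3.139, 0.004, -0.13]
force: [-0.2, -0.8, -1.5]
width: 54.2
gripper_force: 64.8
```

Request:
move_arm(targets="-1 2.44 -1.89 0 0 0 0;-1 2.44 -1.89 0 0 0 0;-1 2.44 -1.89 0 0 0 0;-1 0 0 0 0 0 0;-1 0 0 0 0 0 0")

```text
clock: 34.03
eef_pos: [610.5, 355.6, 201.2]
tool_rot: [3.139, 0.004, -0.13]
force: [-0.7, -0.0, -2.3]
width: 54.1
gripper_force: 64.7
```

```bash
python3 -c "
from m import *
s=st()
for n in('wrist','side'):
    im=grab(n); h=cv2.cvtColor(im['color'],cv2.COLOR_RGB2HSV).astype(int)
    for b in blobs((h[...,2]<40),60):
        ys,xs=np.nonzero(b)
        p=onz(im,[[xs.mean(),ys.mean()]],104,n=='wrist')[0]
        if 450<p[0]<760 and 300<p[1]<420: print(n,xs.mean().round(),ys.mean().round(),b.sum(),p.round(1))
    if n=='side':
      for b in blobs((h[...,2]>165)&(h[...,1]<40),60):
        ys,xs=np.nonzero(b); p=onz(im,[[xs.mean(),ys.mean()]],190)[0]
        if np.hypot(*(p-[612,356]))<60: print('bott',xs.mean(),ys.mean(),b.sum(),p)"
```

```text
t 34.0333 p [610.5 355.6 201.2] r [ 3.139  0.004 -0.13 ] w 54.112947400480266 F [-0.7 -0.  -2.3]
wrist 281.0 65.0 1539 [717.3 341.9]
side 268.0 108.0 181 [701.9 332.9]
side 204.0 117.0 202 [515.9 357.1]
```

Request:
move_arm(targets="-1 0.1 0 3.5 0 0 0;-1 0 0 3.5 0 0 0;-1 0 0 3 0 0 0;-1 0 0 1.5 0 0 0;-1 0 0 0.8 0 0 0")

```text
clock: 34.55
eef_pos: [608.5, 354.0, 78.3]
tool_rot: [3.137, 0.006, -0.13]
force: [-0.1, -0.6, -2.4]
width: 54.3
gripper_force: 64.7
```

Request:
move_arm(targets="-1 0 0 0.6 0 0 0;-1 0 0 0.3 0 0 0;-1 0 0 0.2 0 0 0;-1 0 0 0 0 0 0")

```text
clock: 34.88
eef_pos: [612.4, 356.0, 71.6]
tool_rot: [-3.141, -0.001, -0.13]
force: [0.5, -0.5, -1.5]
width: 54.4
gripper_force: 64.7
```

Request:
move_arm(targets="-1 0 0 0.3 0 0 0;-1 0 0 0.2 0 0 0;-1 0 0 0 0 0 0")

```text
clock: 35.13
eef_pos: [611.8, 355.7, 65.7]
tool_rot: [3.142, 0.001, -0.13]
force: [-0.4, -0.6, -2.0]
width: 54.3
gripper_force: 64.7
```

Request:
move_arm(targets="-1 0 0 0.15 0 0 0;-1 0 0 0 0 0 0;-1 0 0 0 0 0 0")

```text
clock: 35.38
eef_pos: [612.1, 355.9, 64.3]
tool_rot: [-3.141, 0.0, -0.13]
force: [0.2, 0.4, -1.3]
width: 54.6
gripper_force: 64.8
```

Request:
move_arm(targets="-1 0 0 0.15 0 0 0;-1 0 0 0.1 0 0 0;-1 0 0 0 0 0 0;-1 0 0 0 0 0 0")

```text
clock: 35.72
eef_pos: [612.4, 355.9, 64.2]
tool_rot: [-3.141, -0.0, -0.13]
force: [-3.7, -1.9, 11.9]
width: 54.5
gripper_force: 66.3
```

Contact on the caddy at the expected height. Easing off, opening and leaving straight up.

Request:
move_arm(targets="-1 0 0 -0.15 0 0 0;-1 0 0 0 0 0 0;1 0 0 0 0 0 0;1 0 0 0 0 0 0;1 0 0 0 0 0 0")

```text
clock: 36.13
eef_pos: [611.8, 355.7, 62.7]
tool_rot: [3.141, 0.001, -0.13]
force: [1.5, -1.0, -0.9]
width: 84.8
gripper_force: 0.0
```

Request:
move_arm(targets="1 0 0 0 0 0 0;1 0 0 -1 0 0 0;1 0 0 -2 0 0 0;1 0 0 -4 0 0 0;1 0 0 -4 0 0 0")

```text
clock: 36.55
eef_pos: [610.8, 355.1, 173.3]
tool_rot: [3.139, 0.003, -0.13]
force: [1.4, -0.3, -0.3]
width: 85.0
gripper_force: 0.0
```

Request:
move_arm(targets="1 0 0 -4 0 0 0;1 0 0 -4 0 0 0;1 -4 0 0 0 0 0;1 -4 0 0 0 0 0;1 -4 0 0 0 0 0")

```text
clock: 36.97
eef_pos: [492.3, 371.3, 254.8]
tool_rot: [-3.14, -0.001, -0.131]
force: [-1.3, 1.7, -0.8]
width: 85.4
gripper_force: 0.0
```

Request:
move_arm(targets="1 -4 0 0 0 0 0;1 0 4 0 0 0 0;1 0 4 0 0 0 0;1 0 4 0 0 0 0;1 0 4 0 0 0 0")

```text
clock: 37.38
eef_pos: [432.0, 216.5, 254.0]
tool_rot: [-3.141, -0.0, -0.128]
force: [1.6, -1.2, 0.9]
width: 85.6
gripper_force: 0.0
```

Request:
move_arm(targets="1 0 4 0 0 0 0;1 0 4 0 0 0 0;1 0 4 0 0 0 0;1 0 4 0 0 0 0;1 0 4 0 0 0 0")

```text
clock: 37.8
eef_pos: [406.4, 17.8, 254.1]
tool_rot: [-3.141, -0.001, -0.129]
force: [1.2, -0.3, 0.5]
width: 85.4
gripper_force: 0.0
```

Request:
move_arm(targets="1 0 4 0 0 0 0;1 0 4 0 0 0 0;1 0 4 0 0 0 0;1 0 0 0 0 0 0;1 0 0 0 0 0 0")

```text
clock: 38.22
eef_pos: [391.0, -101.8, 254.0]
tool_rot: [3.141, -0.001, -0.136]
force: [-0.6, -0.2, -0.8]
width: 85.3
gripper_force: 0.0
```

```bash
python3 -c "
from m import *
s=st(); T=grab('top'); S=grab('side'); M,h=masks(T)
for b in blobs(M['green'],60): print('green',rect(T,b,53)[0])
for b in blobs(M['blue'],60): print('blue',rect(T,b,19))
def cap(im):
    h=cv2.cvtColor(im['color'],cv2.COLOR_RGB2HSV).astype(int); o=[]
    for b in blobs((h[...,0]>95)&(h[...,0]<125)&(h[...,1]>130),30):
        ys,xs=np.nonzero(b); p=onz(im,[[xs.mean(),ys.mean()]],103)[0]
        if np.hypot(*(p-[612,356]))<70: o.append((xs.mean(),ys.mean())); print(xs.mean(),ys.mean(),b.sum(),p)
    return o
a,b=cap(T),cap(S)
c1,d1=ray(T,a[0]);c2,d2=ray(S,b[0]); k=np.linalg.lstsq(np.c_[d1[0],-d2[0]],c2-c1,rcond=None)[0]; print((c1+k[0]*d1[0]).round(1),(c2+k[1]*d2[0]).round(1))
for b in blobs(M['white'],15):
    r=rect(T,b,26)
    if np.hypot(*(r[1]-[618,140]))<75: print('bar',r[1],b.sum())
    r=rect(T,b,45)
    if np.hypot(*(r[1]-[416,-333]))<130: print('ball',r[1],b.sum())
"
```

```text
t 38.2167 p [ 391.  -101.8  254. ] r [ 3.141e+00 -1.000e-03 -1.360e-01] w 85.31777073140343 F [-0.6 -0.2 -0.8]
green [ 473.4 -375.1   58.9   34.4   11.2]
green [ 442.8 -267.7   58.4   33.7   21.6]
green [ 392.1 -393.3   59.9   34.2   16.1]
blue (array([700.8, 616.6,  83.4,  72.9,  65.8]), array([695.5, 612. ], dtype=float32), array([ 54., 182.]))
blue (array([619.3,   7.1, 186.3, 123.6, -87.3]), array([618.3,   8.6], dtype=float32), array([280., 205.]))
blue (array([165.6, 687.8, 155.3,  62.8,  11.3]), array([166.8, 685.8], dtype=float32), array([ 13., 389.]))
139.07142857142858 205.56349206349208 126 [609.5272247  354.93796437]
236.05434782608697 111.03260869565217 92 [609.6962609  354.17761161]
[609.7 355.1 102.4] [610.  355.1 102.4]
bar [648.9 140.3] 37
bar [626.5 138.9] 36
bar [605.2 137.7] 38
bar [583.9 137.5] 39
bar [563.8 136.7] 20
ball [ 454.1 -324.7] 195
ball [ 359.3 -290. ] 195
```

```bash
python3 -c "
from cell import order
print(order.finish_job())"
```

```text
the job is handed in; nothing more can be done
None
```

I handed the job in with the robot clear. My last camera checks put all five waste pieces in the tray and the plate square to within 1°. The bar lies about 24 mm off the plate's left edge, centred to about 3 mm. The bottle stands upright about 3 mm from mid-gap. `finish_job()` returned no verdict.

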